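# Gauge the coil formers and clip in the sound one

### The job

Only one of the three ceramic coil formers in the tray is bored right through to size. Find it by trying the plug gauge in them from above, without forcing it: in the sound one the gauge goes in right up to its shoulder. Finish with the gauge back upright in its wooden stand, the two bad formers in the cardboard reject box and the sound one pressed lengthwise into the spring clips on the radio chassis, fully home; leave the valve, the screwdriver, the solder reel and the panel meter where they are.

Things in the scene. Friction and masses are not known exactly. Their poses are not given: they have to be found in the camera images.
- former_1_centre (a point): Coil former upright in the tray: white ceramic tube, eight-sided outside (34 mm across flats, 37 across corners), 80 mm long, about 140 g. This point is its centre; z is the tube's axis, x is square to a flat. Bore along z, 18 mm wide at both mouths. In one former it is 18 mm all through; in the other two it narrows to 10 mm unseen, 20 to 30 mm in from either end. Any of the three may be the sound one.
- former_2_centre (a point): Coil former upright in the tray: white ceramic tube, eight-sided outside (34 mm across flats, 37 across corners), 80 mm long, about 140 g. This point is its centre; z is the tube's axis, x is square to a flat. Bore along z, 18 mm wide at both mouths. In one former it is 18 mm all through; in the other two it narrows to 10 mm unseen, 20 to 30 mm in from either end. Any of the three may be the sound one.
- former_3_centre (a point): Coil former upright in the tray: white ceramic tube, eight-sided outside (34 mm across flats, 37 across corners), 80 mm long, about 140 g. This point is its centre; z is the tube's axis, x is square to a flat. Bore along z, 18 mm wide at both mouths. In one former it is 18 mm all through; in the other two it narrows to 10 mm unseen, 20 to 30 mm in from either end. Any of the three may be the sound one.
- gauge_handle (a point): Plug gauge standing in its stand, 118 mm long, 220 g. From the tip up: steel pin 16 mm in diameter, 58 mm long (last 4 mm tapered to 11); dark collar 32 mm in diameter, 6 mm thick; dark round handle 24 mm in diameter, 54 mm long. This point is on the axis, mid-handle, 92 mm above the tip, 34 mm above the shoulder; z points from tip to handle.
- gauge_shoulder (a point): The gauge's shoulder: centre of the underside of its collar, 58 mm above the tip. It rests on the former's end when the pin is fully in.
- stand_hole (a point): Gauge stand: fixed dark wooden block, 62 x 62 mm, 64 mm high. This point is the mouth of its hole, centred on the top face; hole 22 mm in diameter, 60 mm deep, bevelled 3 mm at the mouth. With the gauge in it, the gauge's shoulder rests on the top face.
- bin_floor (a point): Reject box: fixed open cardboard box, outside 110 mm (its x) by 165 mm (its y), walls 36 mm high and 4 mm thick. This point is the centre of its inner floor, 4 mm above the bench. Empty at the start.
- tray: Fixed shallow aluminium tray, 115 mm (its x) by 275 mm (its y), walls 20 mm high and 4 mm thick, floor 4 mm thick. Origin: centre of its underside. The three formers stand in it in a row along its y axis, about 88 mm apart.
- clip (a point): Centre of a former that is fully home in the spring clips, lying along this point's x; 72 mm above the bench, z up. Two brass clips at x = -28 and +28 mm, each 12 mm wide; the former's sides are free for fingers for 44 mm between them, where a black strip 26 mm wide lies 20 mm below this point.
- clip_lips (a point): Midway between the clips, at lip height, 13 mm above clip, same axes. Each clip is two sprung leaves (at +y and -y) with inward lips 24 mm apart, flared to 10 mm above this point. A former pushed down with two flats upright parts the lips at roughly 7 to 15 N in all, drops on to saddles 17 mm below clip, and the lips close over it.
- chassis: Fixed aluminium radio chassis under the clips, 250 mm (x) by 150 mm (y); origin under its centre, clip straight above. Top 45 mm above the bench. Heights above the bench of what it carries: transformer x -118 to -70, 66 mm wide, 101; front panel and knobs x -147 to -125, 150 mm wide, 115; round can x 77 to 111, 105; square cans x 88 to 120, y 36 to 68 either side, 88.
- valve_c (a point): Bystander: glass radio valve standing upright on the bench, 32 mm in diameter, 66 mm high; this point is half-way up on its axis.
- screwdriver_grip (a point): Bystander: screwdriver with a wooden handle lying on the bench, 160 mm long, handle 26 mm in diameter; this point is in its handle, 48 mm from the handle's end, and its blade points along its x axis.
- reel_c (a point): Bystander: grey solder reel lying flat on the bench, 52 mm in diameter, 33 mm high; this point is half-way up on its axis.
- meter_c (a point): Bystander: round black panel meter lying face up on the bench, 64 mm in diameter, 30 mm high; this point is half-way up on its axis.
Not all that is in view belongs to the job. Leave any yellow look-alike of the part that bears gauge_handle alone.

How it is judged:
By the outcome, as a careful person would: the job done as asked, in the order asked, and still so for the second after the job is handed in, with the robot touching nothing.
It also fails if it takes over 72 s, if anything falls off the work surface, if the arm or the gripper's body presses on something with over 40 N, if the wrist force passes 120 N, or if a joint passes its speed limit or range.

### The arm

A 6-joint arm with a two-finger parallel gripper is mounted at the origin on the work surface. World frame = base frame: x ahead of the robot, y to its left, z up, the work surface at z = 0. Lengths are in mm, angles in rad, forces in N, time in s.
With the tool pointing down it reaches from about 400 to 925 mm from the base axis. Payload 12.5 kg.
Tool frame: the origin (TCP) lies on the centre line of the jaws, within the pads' length; the fingertips stand 19 mm ahead of it and the grasp point (between the pads) is the TCP; y points along the fingers, x is the direction in which the jaws open and shut, and the axes are right-handed (so a half turn about y gives the same grasp; the last joint's range is limited). The gripper opens to 95 mm and grips with 3 to 60 N. Pads are 20 mm wide; open, the fingers measure 119 mm over their backs; the gripper's body (75 mm by 180 mm) begins 59 mm behind the grasp point.
Start: joints at [1.055, 0.491, 1.559, -0, 1.092, -0.106], TCP at [249.001, 573.274, 233.661] pointing down, gripper open.
Joint ranges: [-3.1, 3.1], [-0.84, 2.19], [0.05, 2.79], [-1.13, 4.28], [0.06, 2.93], [-2.69, 2.69]. Speed limits (rad/s): [2.22, 2.22, 2.79, 3.14, 3.14, 3.14].

### API

Orientations are given as [roll, pitch, yaw] about the fixed x, y, z axes, in that order (R = Rz(yaw) Ry(pitch) Rx(roll)).
In Python, from cell import env gives the robot as it stands. The module is installed in compiled form; this text tells all that it offers.
- The arm moves only by the tool move_arm, never from a script. Its argument "rows" is a list of rows, each an object of numbers: "tx", "ty", "tz": the shift along the tool's x, y, z in cm; "rx", "ry", "rz": the turn, a rotation vector about the tool's x, y, z in rad; "grip": the opening in per cent of the stroke, from 0 (shut) to 100 (fully open). In form: [{"tx": .., "ty": .., "tz": .., "rx": .., "ry": .., "rz": .., "grip": ..}, ...]. A call has 1 to 10 rows; each row shifts and turns the commanded pose from where the row before left it, along the tool's axes as they then stand; what a row does not reach is not made up. A row lasts 1/12 s, in which the tool goes at most 41.7 mm and 7.16 degrees, less where a joint would pass 70% of its speed; a pose out of reach is approached as far as the arm can. A call is refused whole if a number of a shift passes 4.17 or a number of a turn 0.125, either way. A call with a gripper value outside its range is refused whole. The fingers move at their own pace and stop on an object; the grip force is fixed at half the most. Time passes only in rows, so rows that do not move let the fingers close. It gives the time, the measured TCP pose, the force and the opening at its end, in the units of the state.
- env.state(): the state, without advancing time (a new reading comes with each control period).
- env.read_camera(name): name is "scene" or "top"; returns (picture, depth): 400x640x3 uint8, blue, green, red; 400x640 float32, mm along the optical axis (not along the pixel's ray), 0 where there is no reading.
- env.calibration(name): a dict with "vertical_fov" (degrees; the focal length in pixels is half the picture's height over the tangent of half this angle, whatever the lens; pixels are square), "cx", "cy" (the principal point, pixels), "eye" and "rotation" of the camera in the world. Camera axes: x right, y up, looking along -z (the intrinsics and any distortion apply to the point x, -y, -z); pixel columns grow to the right and rows downward; lengths in mm; the calibration is good to about 2 mm. A picture is of the moment at which its call begins. calibration takes no time and is no camera call.
- env.job_done(): hands the job in, once; it reports no verdict.
The state is a dict: "t": time; "joints": joint angles; "qvel": joint speeds; "tau": joint torques, N m; "eef_pos": TCP position; "tcp_rot": TCP orientation; "ft_force": force on the tool from outside, world axes, zero at the start; "moment": the same for the moment, N m; "opening": opening from 0.0 (shut) to 1.0 (fully open).
Only numpy, scipy, OpenCV 4.12 (cv2) and the standard library are available. Lean on these libraries where they do the work, as an engineer would, in place of code of your own. Each camera call takes 0.05 s, during which the arm holds its last target.

## Working session

There is one attempt and no reset: what is moved stays moved. The work goes in short steps, Python scripts to look and compute and a tool call to move; the robot and the scene stay as the last step left them, time stands still between calls to the robot, and variables do not carry over. Pictures are saved under pics/ and viewed, and the job is handed in when it is done.

Besides the shell and the picture viewer there is one more tool, called after "Call:" as a command line: name --argument value ..., lists and objects as JSON in quotes. move_arm: Moves the arm, as the interface text tells. Its arguments: {"type":"object","properties":{"rows":{"type":"array"}},"required":["rows"]}

```bash
mkdir -p pics; ls; python3 - <<'E'
from cell import env
import cv2,numpy as np
s=env.state(); print({k:np.round(v,3).tolist() for k,v in s.items()})
for n in("scene","top"):
    p,d=env.read_camera(n); cv2.imwrite(f"pics/{n}0.png",p); np.save(f"{n}0.npy",d)
    c=env.calibration(n); print(n,c, (d==0).mean())
E
```

```text
pics
{'t': 0.0, 'joints': [1.055, 0.492, 1.559, 0.0, 1.092, -0.106], 'qvel': [0.001, -0.0, 0.0, 0.001, 0.0, 0.001], 'tau': [0.002, -61.266, -25.818, 0.069, 0.048, -0.0], 'eef_pos': [248.863, 573.062, 233.076], 'tcp_rot': [-1.571, 0.001, 1.161], 'ft_force': [-0.211, -0.475, -0.759], 'moment': [0.049, 0.005, 0.032], 'opening': 0.998}
scene {'vertical_fov': 46.217885575489696, 'cx': 324.7698574171669, 'cy': 200.16411742834813, 'eye': array([1194.19421281, -326.1327041 ,  938.20077316]), 'rotation': array([0.68651327, 0.01346156, 1.13181676])} 0.0039453125
top {'vertical_fov': 50.118251835363345, 'cx': 323.2487369782005, 'cy': 205.159491063589, 'eye': array([ 326.43517972,  -55.38702398, 1227.77657919]), 'rotation': array([ 2.10251113e-01,  1.34367006e-04, -1.52035162e+00])} 0.00398046875
```

View pics/scene0.png

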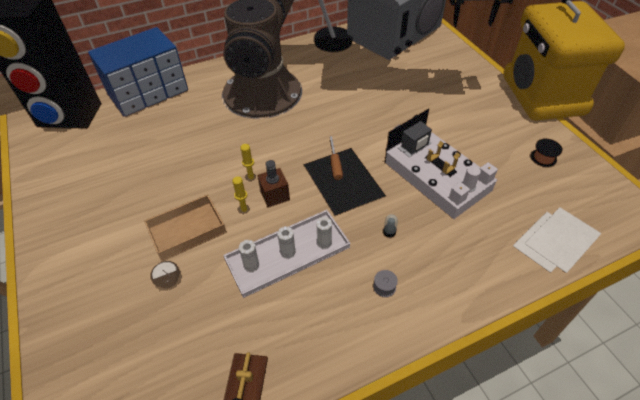

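View pics/top0.png

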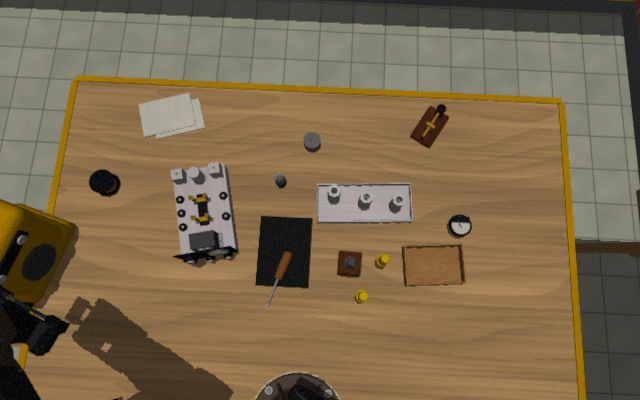

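The scene view shows the formers at (249,255), (287,241), (325,232). The dark gauge is in its stand at (272,180). The yellow look-alikes are at (247,160) and (240,192). The box is at (187,228), the clips at (443,163), and the arm is out of the way. Next I'll build the pixel-to-world helpers.

```bash
cat > h.py <<'E'
import numpy as np,cv2
from scipy.spatial.transform import Rotation as R
from cell import env
def cam(n):
    c=env.calibration(n); f=200/np.tan(np.radians(c["vertical_fov"])/2)
    return f,c["cx"],c["cy"],np.array(c["eye"]),R.from_euler("xyz",c["rotation"]).as_matrix()
def ray(n,u,v):
    f,cx,cy,e,M=cam(n); u=np.asarray(u,float);v=np.asarray(v,float)
    d=np.stack([(u-cx)/f,-(v-cy)/f,-np.ones_like(u)],-1); return e,d@M.T
def onz(n,u,v,z):
    e,d=ray(n,u,v); t=(z-e[2])/d[...,2]; return e+d*t[...,None]
def cloud(n,D):
    v,u=np.mgrid[0:400,0:640]; e,d=ray(n,u,v); return e+d*D[...,None]
def proj(n,P):
    f,cx,cy,e,M=cam(n); q=(np.asarray(P,float)-e)@M; return np.stack([cx+f*q[...,0]/-q[...,2],cy-f*q[...,1]/-q[...,2]],-1)
E
python3 - <<'E'
from h import *
np.set_printoptions(precision=1,suppress=True)
for n in("scene","top"):
    D=np.load(n+"0.npy");P=cloud(n,D)
    for (u,v) in ([(100,300),(300,320),(450,300),(560,200),(130,150),(380,80)] if n=="scene" else [(120,330),(260,130),(500,150),(530,330),(100,120),(350,330),(200,300)]): print(n,u,v,P[v,u])
    p=cv2.imread(f"pics/{n}0.png")
    z=P[...,2]; 
    if n=="top":c=(160,100,490,310)
    else:c=(140,100,520,310)
    cv2.imwrite(f"pics/{n}0c.png",cv2.resize(p[c[1]:c[3],c[0]:c[2]],None,fx=2.1,fy=2.1,interpolation=cv2.INTER_CUBIC))
E
```

```text
scene 100 300 [ 537.  -581.     2.7]
scene 300 320 [ 770.1 -199.6    0.2]
scene 450 300 [868.2 117.2  -1.8]
scene 560 200 [754.7 533.7  -0.5]
scene 130 150 [  84.8 -433.3    1.8]
scene 380 80 [111.  368.1  -0.6]
top 120 330 [207.7 500.2   1.9]
top 260 130 [810.2 161.4   5.6]
top 500 150 [ 785.1 -566.3   -0.4]
top 530 330 [ 264.8 -629.2    2.2]
top 100 120 [820.8 655.8  -1.5]
top 350 330 [ 239.5 -133.7   -0.9]
top 200 300 [299.2 290.3  -3.7]
```

View pics/scene0c.png

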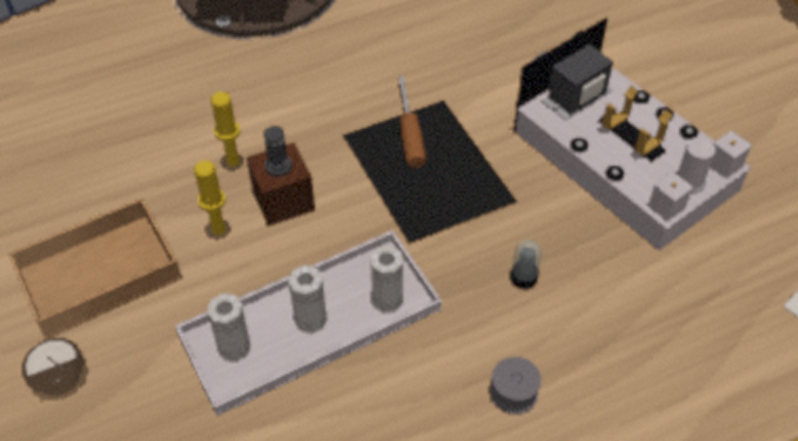

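View pics/top0c.png

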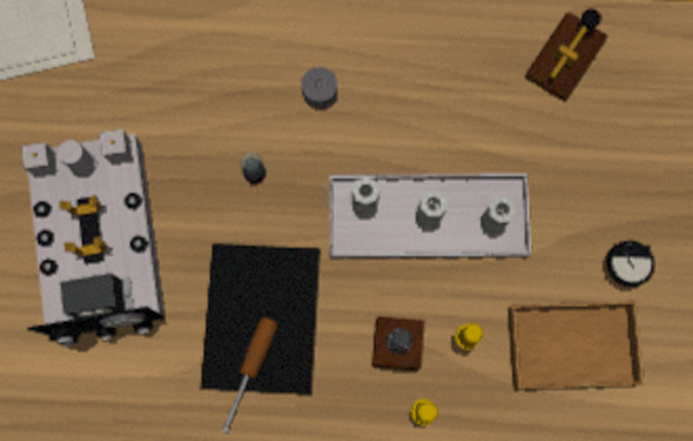

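```bash
python3 - <<'E'
from h import *
np.set_printoptions(precision=1,suppress=True)
def comps(n,lo,hi,box):
    D=np.load(n+"0.npy");P=cloud(n,D);z=P[...,2]
    m=((z>lo)&(z<hi)&(P[...,0]>box[0])&(P[...,0]<box[1])&(P[...,1]>box[2])&(P[...,1]<box[3])).astype(np.uint8)
    k,L,S,C=cv2.connectedComponentsWithStats(m)
    for i in range(1,k):
        if S[i,4]<8: continue
        q=P[L==i]; print(n,lo,hi,"px",C[i],"n",S[i,4],"mean",q.mean(0),"med z",np.median(q[:,2]),"mid",(q.min(0)+q.max(0))[:2]/2, "ext",np.ptp(q,axis=0)[:2])
for n in("scene","top"):
    print(n,"formers");comps(n,76,95,(430,720,-380,-20))
    print("gauge");comps(n,112,135,(280,560,-330,-50))
    print("stand");comps(n,55,71,(280,560,-330,-50))
    print("bin");comps(n,25,42,(300,560,-480,-250))
    print("valve");comps(n,25,75,(500,760,40,160))
    print("reel");comps(n,25,45,(600,900,-100,60))
    print("meter");comps(n,22,40,(400,650,-560,-400))
    print("chassis");comps(n,35,53,(350,800,150,520))
    print("chassis hi");comps(n,60,130,(350,800,150,520))
E
```

```text
scene formers
scene 76 95 px [272.3 176.3] n 32 mean [ 432.9 -123.7   86.6] med z 87.19842214537675 mid [ 433.  -123.5] ext [ 5.9 16.4]
scene 76 95 px [239.4 191.2] n 54 mean [ 442.7 -212.1   85.8] med z 86.89062329605997 mid [ 441.5 -211.6] ext [12.9 23.4]
scene 76 95 px [323.1 224.2] n 153 mean [616.5 -71.7  82.6] med z 82.86979258864756 mid [615.7 -71.2] ext [35.6 34.7]
scene 76 95 px [284.8 233.9] n 164 mean [ 603.8 -160.2   82.6] med z 83.07898080022835 mid [ 602.5 -159.8] ext [35.4 34.9]
scene 76 95 px [246.4 247.5] n 171 mean [ 601.  -249.7   82.5] med z 82.91709529914817 mid [ 599.7 -249.8] ext [36.9 34.7]
gauge
scene 112 135 px [244.5 147.4] n 64 mean [ 338.2 -158.6  117. ] med z 117.2891449321773 mid [ 338.  -158.4] ext [22.3 23.4]
scene 112 135 px [269.6 164.5] n 84 mean [ 425.6 -124.   121.6] med z 122.42845777295736 mid [ 423.1 -123.7] ext [25.5 23.1]
scene 112 135 px [236.5 180.5] n 73 mean [ 435.9 -211.7  117. ] med z 117.16856789901078 mid [ 434.1 -211.5] ext [26.  23.4]
stand
scene 55 71 px [247.7 163.8] n 62 mean [ 344.3 -160.1   64.3] med z 64.03473149075387 mid [ 
[... 4447 characters left out ...]
top 60 130 px [177.6 175.2] n 177 mean [635.7 366.1  80.8] med z 83.62992375220642 mid [637.6 367.6] ext [36.8 36. ]
top 60 130 px [204.7 196.1] n 26 mean [579.4 283.9  83. ] med z 86.70392617121274 mid [579.5 285.6] ext [12.7 13.4]
top 60 130 px [191.4 198.2] n 28 mean [571.3 319.   85.1] med z 88.59018664208998 mid [571.8 319.7] ext [13.3 12.7]
top 60 130 px [207.2 215.9] n 26 mean [524.3 270.7  84.6] med z 89.39709021333988 mid [524.9 270.4] ext [12.7 10.7]
top 60 130 px [193.6 218. ] n 26 mean [516.5 306.4  86.1] med z 88.13813738908868 mid [516.4 306.6] ext [11.3  9.4]
top 60 130 px [203.4 246.5] n 902 mean [439.7 268.1  97.7] med z 100.23939916263873 mid [439.7 266.2] ext [ 89.4 146.2]
```

```bash
python3 - <<'E'
import cv2,numpy as np
p=cv2.imread("pics/top0.png")
a=cv2.resize(p[170:310,310:470],None,fx=5,fy=4.28,interpolation=cv2.INTER_CUBIC); a=cv2.resize(p[170:290,310:470],None,fx=5,fy=5,interpolation=cv2.INTER_CUBIC);cv2.imwrite("pics/t1.png",a)
a=cv2.resize(p[155:275,165:265],None,fx=5,fy=5,interpolation=cv2.INTER_CUBIC);cv2.imwrite("pics/t2.png",a)
E
```

```text
(no output)
```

View pics/t1.png

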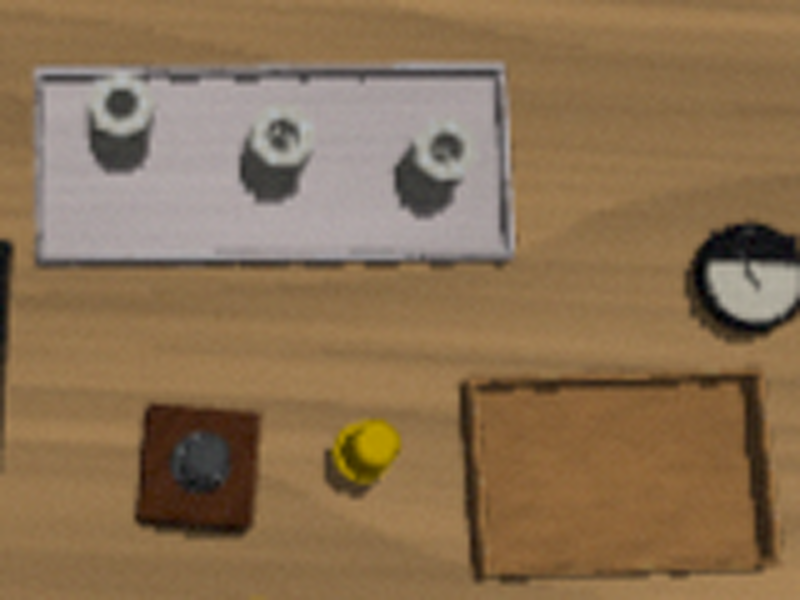

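View pics/t2.png

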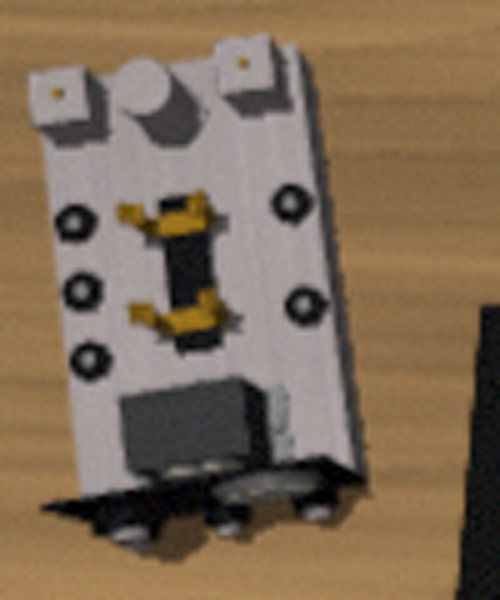

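```bash
cat > plan.py <<'E'
import numpy as np
def plan(p0,yaw0,p1,yaw1,n):
    p0=np.array(p0,float);d=(np.array(p1)-p0)/n; w=(yaw1-yaw0)/n; out=[]
    for i in range(n):
        y=yaw0+w*i; c,s=np.cos(y),np.sin(y)
        out.append((round((d[0]*c+d[1]*s)/10,2),round(-d[2]/10,2),round((-d[0]*s+d[1]*c)/10,2),round(-w,4)))
    return out
E
python3 -c "
from plan import *
for r in plan((249,573,233),1.161,(450,240,233),0,10): print(r)"
```

```text
(np.float64(-2.25), np.float64(-0.0), np.float64(-3.17), 0.1161)
(np.float64(-1.87), np.float64(-0.0), np.float64(-3.41), 0.1161)
(np.float64(-1.46), np.float64(-0.0), np.float64(-3.6), 0.1161)
(np.float64(-1.04), np.float64(-0.0), np.float64(-3.75), 0.1161)
(np.float64(-0.59), np.float64(-0.0), np.float64(-3.84), 0.1161)
(np.float64(-0.15), np.float64(-0.0), np.float64(-3.89), 0.1161)
(np.float64(0.31), np.float64(-0.0), np.float64(-3.88), 0.1161)
(np.float64(0.75), np.float64(-0.0), np.float64(-3.82), 0.1161)
(np.float64(1.19), np.float64(-0.0), np.float64(-3.7), 0.1161)
(np.float64(1.61), np.float64(-0.0), np.float64(-3.54), 0.1161)
```

Three things could be taken for the gauge. The dark-handled one in the wooden stand is at scene (272,172) / top (351,261). The yellow look-alikes are at scene (246,158) / top (363,296) and scene (239,190) / top (385,259). The description gives a dark handle in a dark stand, and the close crops confirm the first. I'll move towards it.

Call:
move_arm --rows '[{"tx":-2.25,"tz":-3.17,"ry":0.116,"grip":70},{"tx":-1.87,"tz":-3.41,"ry":0.116,"grip":70},{"tx":-1.46,"tz":-3.6,"ry":0.116,"grip":70},{"tx":-1.04,"tz":-3.75,"ry":0.116,"grip":70},{"tx":-0.6,"tz":-3.84,"ry":0.116,"grip":70},{"tx":-0.15,"tz":-3.89,"ry":0.116,"grip":70},{"tx":0.3,"tz":-3.88,"ry":0.116,"grip":70},{"tx":0.75,"tz":-3.82,"ry":0.116,"grip":70},{"tx":1.2,"tz":-3.7,"ry":0.116,"grip":70},{"tx":1.6,"tz":-3.54,"ry":0.116,"grip":70}]'

```text
validation failed for argument at $.ro...
```

Call:
move_arm --rows '[{"tx":-2.25,"ty":0.0,"tz":-3.17,"rx":0.0,"ry":0.116,"rz":0.0,"grip":70.0},{"tx":-1.87,"ty":0.0,"tz":-3.41,"rx":0.0,"ry":0.116,"rz":0.0,"grip":70.0},{"tx":-1.46,"ty":0.0,"tz":-3.6,"rx":0.0,"ry":0.116,"rz":0.0,"grip":70.0},{"tx":-1.04,"ty":0.0,"tz":-3.75,"rx":0.0,"ry":0.116,"rz":0.0,"grip":70.0},{"tx":-0.6,"ty":0.0,"tz":-3.84,"rx":0.0,"ry":0.116,"rz":0.0,"grip":70.0},{"tx":-0.15,"ty":0.0,"tz":-3.89,"rx":0.0,"ry":0.116,"rz":0.0,"grip":70.0},{"tx":0.3,"ty":0.0,"tz":-3.88,"rx":0.0,"ry":0.116,"rz":0.0,"grip":70.0},{"tx":0.75,"ty":0.0,"tz":-3.82,"rx":0.0,"ry":0.116,"rz":0.0,"grip":70.0},{"tx":1.2,"ty":0.0,"tz":-3.7,"rx":0.0,"ry":0.116,"rz":0.0,"grip":70.0},{"tx":1.6,"ty":0.0,"tz":-3.54,"rx":0.0,"ry":0.116,"rz":0.0,"grip":70.0}]'

```text
t: 0.93
eef_pos: [450.5, 238.5, 233.6]
tcp_rot: [-1.571, 0.0, -0.005]
ft_force: [0.7, -0.6, -0.4]
opening: 0.699
```

Call:
move_arm --rows '[{"tx":-0.3,"ty":0.3,"tz":-3.61,"rx":0.0,"ry":-0.005,"rz":0.0,"grip":70},{"tx":-0.3,"ty":0.3,"tz":-3.61,"rx":0,"ry":0,"rz":0,"grip":70},{"tx":-0.3,"ty":0.3,"tz":-3.61,"rx":0,"ry":0,"rz":0,"grip":70},{"tx":-0.3,"ty":0.3,"tz":-3.61,"rx":0,"ry":0,"rz":0,"grip":70},{"tx":-0.3,"ty":0.3,"tz":-3.61,"rx":0,"ry":0,"rz":0,"grip":70},{"tx":-0.3,"ty":0.3,"tz":-3.61,"rx":0,"ry":0,"rz":0,"grip":70},{"tx":-0.3,"ty":0.3,"tz":-3.61,"rx":0,"ry":0,"rz":0,"grip":70},{"tx":-0.3,"ty":0.3,"tz":-3.61,"rx":0,"ry":0,"rz":0,"grip":70},{"tx":-0.3,"ty":0.3,"tz":-3.61,"rx":0,"ry":0,"rz":0,"grip":70},{"tx":-0.3,"ty":0.3,"tz":-3.61,"rx":0,"ry":0,"rz":0,"grip":70}]'

```text
t: 1.77
eef_pos: [421.4, -122.5, 203.5]
tcp_rot: [-1.571, -0.0, 0.006]
ft_force: [1.3, 0.2, 0.1]
opening: 0.694
```

```bash
cat > look.py <<'E'
import sys
from h import *
tag=sys.argv[1]; x,y,z=map(float,sys.argv[2:5]); hw=int(sys.argv[5]) if len(sys.argv)>5 else 50
ims=[]
for n in(sys.argv[6].split(",") if len(sys.argv)>6 else("scene","top")):
    p,d=env.read_camera(n); cv2.imwrite(f"pics/{n}_{tag}_full.png",p); np.save(f"{n}_{tag}.npy",d)
    u,v=np.round(proj(n,[x,y,z])).astype(int); q=cv2.copyMakeBorder(p,hw,hw,hw,hw,cv2.BORDER_CONSTANT)[v:v+2*hw,u:u+2*hw]
    print(n,"crop origin",u-hw,v-hw,"scale",390/(2*hw)); ims.append(cv2.resize(q,(390,390),interpolation=cv2.INTER_CUBIC))
cv2.imwrite(f"pics/{tag}.png",np.hstack(ims))
s=env.state(); print(round(s["t"],2),np.round(s["eef_pos"],1),np.round(s["tcp_rot"],3),np.round(s["ft_force"],1),s["opening"])
E
python3 look.py a1 421 -123 170 50
```

```text
scene crop origin 217 99 scale 3.9
top crop origin 303 209 scale 3.9
1.87 [ 421.6 -124.7  203.1] [-1.571e+00  0.000e+00  1.000e-03] [-0.3  0.4  0.2] 0.6970097230250331
```

View pics/a1.png

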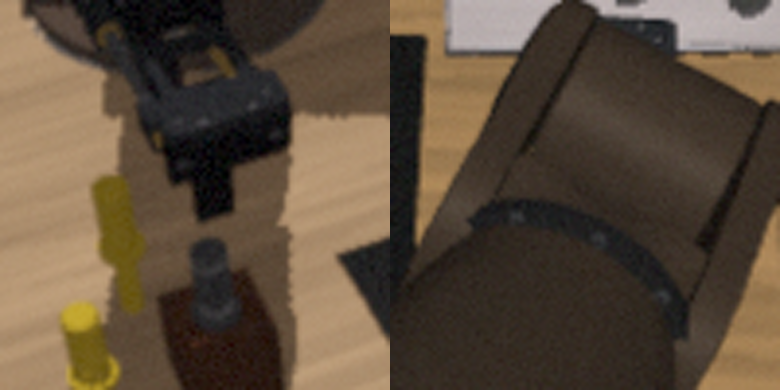

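```bash
python3 - <<'E'
from h import *
np.set_printoptions(precision=1,suppress=True)
P=cloud("scene",np.load("scene_a1.npy"))
m=(P[...,2]>186)&(P[...,2]<205)&(abs(P[...,1]+124)<40)&(P[...,0]>400)
print(m.sum(),P[m].mean(0),P[m].min(0),P[m].max(0))
for v in range(140,158): 
    q=P[v,262:285]; s=(q[:,2]>165); 
    if s.any(): print(v,np.where(s)[0].min()+262,np.where(s)[0].max()+262,q[s].mean(0))
print(proj("scene",[[421.6+45,-124.7,184],[421.6+45,-134.7,184],[421.6+45,-114.7,184]]))
# gauge handle, top of it
m=(P[...,2]>75)&(P[...,2]<126)&(abs(P[...,1]+123)<18)&(abs(P[...,0]-423)<22)
print("gauge pts",m.sum(),P[m].mean(0),P[m].min(0),P[m].max(0))
E
```

```text
50 [ 460.8 -125.6  196.6] [ 456.3 -136.1  186.5] [ 464.7 -113.5  204.9]
140 262 281 [ 503.3 -132.7  271.8]
141 262 278 [ 503.1 -136.2  270.2]
142 262 275 [ 503.6 -139.8  269.3]
143 262 275 [ 495.4 -137.7  258.6]
144 262 275 [ 486.5 -135.6  247.1]
145 262 276 [ 476.9 -132.2  234.4]
146 262 276 [ 469.8 -129.1  223.9]
147 266 276 [ 463.2 -124.9  213.4]
148 266 276 [ 463.1 -125.2  210.3]
149 266 276 [ 462.5 -125.4  206.8]
150 266 278 [ 523.  -142.3  264.6]
151 266 276 [ 461.6 -125.8  200. ]
152 267 276 [ 460.9 -124.7  195.8]
153 267 276 [ 460.  -124.8  191.9]
154 267 274 [ 550.2 -152.6  282.1]
155 267 271 [ 458.8 -131.   187.1]
156 267 268 [ 458.8 -134.7  185.6]
[[273.  157.3]
 [268.8 158.7]
 [277.1 155.9]]
gauge pts 183 [ 428.4 -124.5  105.8] [ 411.2 -135.    75.3] [ 436.5 -112.3  125.9]
```

Call:
move_arm --rows '[{"tx":0,"ty":3.0,"tz":0.15,"rx":0,"ry":0,"rz":0,"grip":70},{"tx":0,"ty":3.0,"tz":0,"rx":0,"ry":0,"rz":0,"grip":70},{"tx":0,"ty":3.0,"tz":0,"rx":0,"ry":0,"rz":0,"grip":70},{"tx":0,"ty":1.4,"tz":0,"rx":0,"ry":0,"rz":0,"grip":50},{"tx":0,"ty":0,"tz":0,"rx":0,"ry":0,"rz":0,"grip":30},{"tx":0,"ty":0,"tz":0,"rx":0,"ry":0,"rz":0,"grip":0},{"tx":0,"ty":0,"tz":0,"rx":0,"ry":0,"rz":0,"grip":0},{"tx":0,"ty":0,"tz":0,"rx":0,"ry":0,"rz":0,"grip":0}]'

```text
t: 2.53
eef_pos: [422.5, -119.3, 100.7]
tcp_rot: [-1.572, -0.002, 0.006]
ft_force: [0.9, 0.4, 0.1]
opening: 0.407
```

```bash
python3 -c "
from h import *
s=env.state();print(s['t'],s['eef_pos'],s['ft_force'],s['opening'],s['qvel'])"
```

```text
2.5333 [ 422.50880068 -119.30884075  100.73514692] [0.93553626 0.40032047 0.11659259] 0.4066829370500903 [-0.00210433 -0.00132245  0.00358379  0.00048934 -0.00686997 -0.00074514]
```

Call:
move_arm --rows '[{"tx":0,"ty":0,"tz":0,"rx":0,"ry":0,"rz":0,"grip":0},{"tx":0,"ty":0,"tz":0,"rx":0,"ry":0,"rz":0,"grip":0},{"tx":0,"ty":0,"tz":0,"rx":0,"ry":0,"rz":0,"grip":0}]'

```text
t: 2.78
eef_pos: [422.2, -119.4, 100.3]
tcp_rot: [-1.571, -0.001, 0.006]
ft_force: [-1.7, 1.8, 8.6]
opening: 0.245
```

```bash
python3 -c "
from h import *
s=env.state();print(s['t'],s['eef_pos'],s['ft_force'],s['opening'],s['qvel'])"
```

```text
2.7833 [ 422.20742844 -119.38978039  100.31616748] [-1.66888623  1.76098282  8.55508384] 0.24484949170810552 [ 0.00018804  0.0006048   0.00017422  0.00113206  0.0034895  -0.00268777]
```

Call:
move_arm --rows '[{"tx":0,"ty":-2.5,"tz":0,"rx":0,"ry":0,"rz":0,"grip":0},{"tx":0,"ty":-3.5,"tz":0,"rx":0,"ry":0,"rz":0,"grip":0},{"tx":0,"ty":-3.0,"tz":0,"rx":0,"ry":0,"rz":0,"grip":0},{"tx":2.5,"ty":-1.0,"tz":0.7,"rx":0,"ry":0,"rz":0,"grip":0},{"tx":3.5,"ty":0,"tz":1,"rx":0,"ry":0,"rz":0,"grip":0},{"tx":3.5,"ty":0,"tz":1,"rx":0,"ry":0,"rz":0,"grip":0},{"tx":3.5,"ty":0,"tz":1,"rx":0,"ry":0,"rz":0,"grip":0},{"tx":3.5,"ty":0,"tz":1,"rx":0,"ry":0,"rz":0,"grip":0},{"tx":2.0,"ty":0,"tz":0.5,"rx":0,"ry":0,"rz":0,"grip":0},{"tx":0.8,"ty":0,"tz":0,"rx":0,"ry":0,"rz":0,"grip":0}]'

```text
t: 3.62
eef_pos: [616.8, -65.0, 199.0]
tcp_rot: [-1.57, -0.0, 0.007]
ft_force: [-2.1, 0.8, -1.8]
opening: 0.247
```

Call:
move_arm --rows '[{"tx":0,"ty":0,"tz":0,"rx":0,"ry":0,"rz":0,"grip":0},{"tx":0,"ty":0,"tz":0,"rx":0,"ry":0,"rz":0,"grip":0},{"tx":0,"ty":0,"tz":0,"rx":0,"ry":0,"rz":0,"grip":0}]'

```text
t: 3.87
eef_pos: [613.4, -66.5, 199.6]
tcp_rot: [-1.571, 0.001, 0.005]
ft_force: [-0.3, 0.6, -2.3]
opening: 0.247
```

```bash
python3 look.py b1 615 -68 120 50
```

```text
scene crop origin 274 163 scale 3.9
top crop origin 283 136 scale 3.9
3.97 [613.7 -66.6 199.9] [-1.571  0.     0.005] [-0.7  0.3 -1.9] 0.24728634723487042
```

View pics/b1.png

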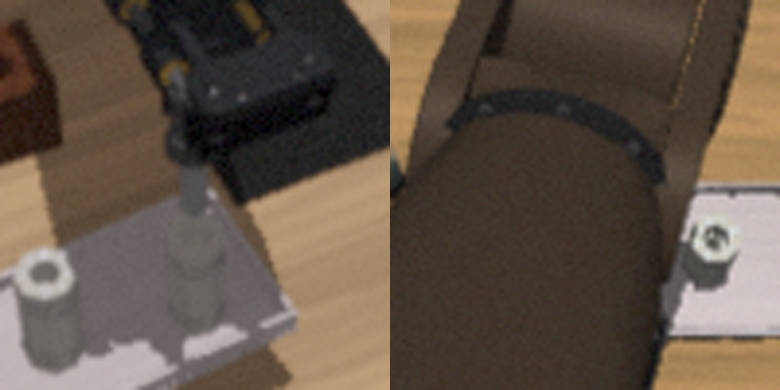

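```bash
cat > pin.py <<'E'
# pin axis in scene frame from depth: bands of z below the collar
import sys
from h import *
np.set_printoptions(precision=1,suppress=True)
tag,x,y,zt=sys.argv[1],*map(float,sys.argv[2:5])
P=cloud("scene",np.load(f"scene_{tag}.npy"))
e=cam("scene")[3][:2]; h=e-[x,y]; h/=np.linalg.norm(h); t=np.array([-h[1],h[0]])
for a,b in((zt+8,zt+28),(zt+28,zt+48)):
    m=(P[...,2]>a)&(P[...,2]<b)&(np.hypot(P[...,0]-x,P[...,1]-y)<22)
    q=P[m][:,:2]; lat=q@t; dep=q@h
    # centre: lateral mean, depth: nearest surface median minus pi/4 r
    ax=t*((np.percentile(lat,3)+np.percentile(lat,97))/2)+h*(np.median(dep)-8*.866)
    ax2=t*lat.mean()+h*(dep.mean()-8*.785)
    print(a,b,m.sum(),"lat ext",np.percentile(lat,97)-np.percentile(lat,3),"axis",ax,ax2)
E
python3 pin.py b1 614 -70 106
python3 - <<'E'
from h import *
np.set_printoptions(precision=1,suppress=True)
P0=cloud("scene",np.load("scene0.npy"));P1=cloud("scene",np.load("scene_b1.npy"))
for P in(P0,P1):
    m=(P[...,2]>80)&(P[...,2]<90)&(np.hypot(P[...,0]-615.7,P[...,1]+71)<24)
    q=P[m];print(m.sum(),q.mean(0),(q.min(0)+q.max(0))/2)
E
```

```text
114.0 134.0 38 lat ext 13.27841051268851 axis [612.4 -69.5] [612.8 -69.8]
134.0 154.0 35 lat ext 13.107999998631385 axis [613.1 -69.5] [613.5 -69.7]
126 [615.3 -71.   83.4] [615.7 -71.2  84.2]
128 [616.7 -71.5  83.5] [616.3 -70.1  84.2]
```

Call:
move_arm --rows '[{"tx":0.2,"ty":0.6,"tz":-0.15,"rx":0,"ry":0,"rz":0,"grip":0},{"tx":0,"ty":0.6,"tz":0,"rx":0,"ry":0,"rz":0,"grip":0},{"tx":0,"ty":0.4,"tz":0,"rx":0,"ry":0,"rz":0,"grip":0},{"tx":0,"ty":0.3,"tz":0,"rx":0,"ry":0,"rz":0,"grip":0},{"tx":0,"ty":0.3,"tz":0,"rx":0,"ry":0,"rz":0,"grip":0},{"tx":0,"ty":0.3,"tz":0,"rx":0,"ry":0,"rz":0,"grip":0}]'

```text
t: 4.47
eef_pos: [616.6, -67.7, 174.2]
tcp_rot: [-1.571, 0.0, 0.006]
ft_force: [-0.3, 0.2, -1.1]
opening: 0.247
```

Call:
move_arm --rows '[{"tx":0,"ty":0.4,"tz":0,"rx":0,"ry":0,"rz":0,"grip":0},{"tx":0,"ty":0.4,"tz":0,"rx":0,"ry":0,"rz":0,"grip":0},{"tx":0,"ty":0.4,"tz":0,"rx":0,"ry":0,"rz":0,"grip":0},{"tx":0,"ty":0,"tz":0,"rx":0,"ry":0,"rz":0,"grip":0}]'

```text
t: 4.8
eef_pos: [616.3, -67.6, 161.7]
tcp_rot: [-1.57, 0.001, 0.006]
ft_force: [-0.6, 0.0, -2.4]
opening: 0.246
```

Call:
move_arm --rows '[{"tx":0,"ty":0.2,"tz":0,"rx":0,"ry":0,"rz":0,"grip":0},{"tx":0,"ty":0.2,"tz":0,"rx":0,"ry":0,"rz":0,"grip":0},{"tx":0,"ty":0.15,"tz":0,"rx":0,"ry":0,"rz":0,"grip":0}]'

```text
t: 5.05
eef_pos: [616.7, -67.6, 157.0]
tcp_rot: [-1.571, -0.0, 0.006]
ft_force: [-0.5, -0.1, -2.2]
opening: 0.244
```

Call:
move_arm --rows '[{"tx":0,"ty":0.15,"tz":0,"rx":0,"ry":0,"rz":0,"grip":0},{"tx":0,"ty":0.15,"tz":0,"rx":0,"ry":0,"rz":0,"grip":0},{"tx":0,"ty":0.15,"tz":0,"rx":0,"ry":0,"rz":0,"grip":0}]'

```text
t: 5.3
eef_pos: [616.7, -67.7, 152.5]
tcp_rot: [-1.571, -0.0, 0.006]
ft_force: [-0.3, -0.4, -2.8]
opening: 0.241
```

Call:
move_arm --rows '[{"tx":0,"ty":0.15,"tz":0,"rx":0,"ry":0,"rz":0,"grip":0},{"tx":0,"ty":0.15,"tz":0,"rx":0,"ry":0,"rz":0,"grip":0},{"tx":0,"ty":0.15,"tz":0,"rx":0,"ry":0,"rz":0,"grip":0}]'

```text
t: 5.55
eef_pos: [616.7, -67.7, 148.0]
tcp_rot: [-1.571, -0.0, 0.006]
ft_force: [-0.4, -0.0, -2.5]
opening: 0.242
```

Call:
move_arm --rows '[{"tx":0,"ty":0.2,"tz":0,"rx":0,"ry":0,"rz":0,"grip":0},{"tx":0,"ty":0.2,"tz":0,"rx":0,"ry":0,"rz":0,"grip":0},{"tx":0,"ty":0.2,"tz":0,"rx":0,"ry":0,"rz":0,"grip":0}]'

```text
t: 5.8
eef_pos: [616.7, -67.7, 141.9]
tcp_rot: [-1.571, -0.0, 0.006]
ft_force: [-0.3, 0.7, -2.3]
opening: 0.247
```

Call:
move_arm --rows '[{"tx":0,"ty":0.3,"tz":0,"rx":0,"ry":0,"rz":0,"grip":0},{"tx":0,"ty":0.3,"tz":0,"rx":0,"ry":0,"rz":0,"grip":0},{"tx":0,"ty":0.3,"tz":0,"rx":0,"ry":0,"rz":0,"grip":0},{"tx":0,"ty":0.3,"tz":0,"rx":0,"ry":0,"rz":0,"grip":0}]'

```text
t: 6.13
eef_pos: [616.6, -67.7, 129.7]
tcp_rot: [-1.571, 0.0, 0.006]
ft_force: [-0.4, 0.3, -1.4]
opening: 0.245
```

Call:
move_arm --rows '[{"tx":0,"ty":0.3,"tz":0,"rx":0,"ry":0,"rz":0,"grip":0},{"tx":0,"ty":0.3,"tz":0,"rx":0,"ry":0,"rz":0,"grip":0},{"tx":0,"ty":0.2,"tz":0,"rx":0,"ry":0,"rz":0,"grip":0},{"tx":0,"ty":0.1,"tz":0,"rx":0,"ry":0,"rz":0,"grip":0}]'

```text
t: 6.47
eef_pos: [616.5, -67.6, 120.7]
tcp_rot: [-1.571, 0.0, 0.006]
ft_force: [-1.2, 0.9, -2.0]
opening: 0.242
```

Call:
move_arm --rows '[{"tx":0,"ty":0.05,"tz":0,"rx":0,"ry":0,"rz":0,"grip":0},{"tx":0,"ty":0.05,"tz":0,"rx":0,"ry":0,"rz":0,"grip":0}]'

```text
t: 6.63
eef_pos: [616.7, -67.7, 120.4]
tcp_rot: [-1.571, -0.0, 0.006]
ft_force: [-2.5, 0.5, 4.5]
opening: 0.245
```

```bash
python3 look.py c1 615 -68 100 40 scene
```

```text
scene crop origin 284 178 scale 4.875
6.68 [616.7 -67.7 120.5] [-1.571 -0.     0.006] [-1.5  0.8  0.4] 0.24653160884805622
```

View pics/c1.png

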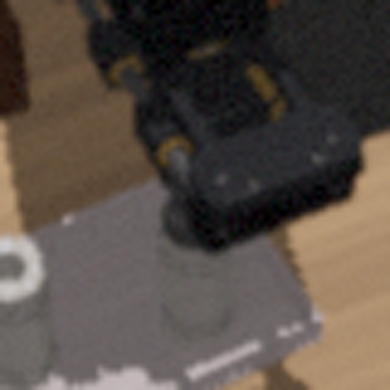

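The collar (about scene (321,222)) rests on the end of the former nearest +y, and the contact height matches. That makes this one the sound former. I'll withdraw the gauge and return it.

Call:
move_arm --rows '[{"tx":0,"ty":-1.5,"tz":0,"rx":0,"ry":0,"rz":0,"grip":0},{"tx":0,"ty":-2.5,"tz":0,"rx":0,"ry":0,"rz":0,"grip":0},{"tx":0,"ty":-2.5,"tz":0,"rx":0,"ry":0,"rz":0,"grip":0},{"tx":0,"ty":-1.5,"tz":0,"rx":0,"ry":0,"rz":0,"grip":0},{"tx":-1.9,"ty":-0.4,"tz":-0.5,"rx":0,"ry":0,"rz":0,"grip":0},{"tx":-3.5,"ty":0,"tz":-0.9,"rx":0,"ry":0,"rz":0,"grip":0},{"tx":-3.7,"ty":0,"tz":-1.0,"rx":0,"ry":0,"rz":0,"grip":0},{"tx":-3.7,"ty":0,"tz":-1.0,"rx":0,"ry":0,"rz":0,"grip":0},{"tx":-3.5,"ty":0,"tz":-0.9,"rx":0,"ry":0,"rz":0,"grip":0},{"tx":-2.0,"ty":0,"tz":-0.5,"rx":0,"ry":0,"rz":0,"grip":0}]'

```text
t: 7.52
eef_pos: [430.8, -116.9, 204.2]
tcp_rot: [-1.571, 0.001, 0.006]
ft_force: [1.0, -0.1, -3.4]
opening: 0.248
```

Call:
move_arm --rows '[{"tx":-1.1,"ty":0,"tz":-0.35,"rx":0,"ry":0,"rz":0,"grip":0},{"tx":0,"ty":0.6,"tz":0,"rx":0,"ry":0,"rz":0,"grip":0},{"tx":0,"ty":0.8,"tz":0,"rx":0,"ry":0,"rz":0,"grip":0},{"tx":0,"ty":0.8,"tz":0,"rx":0,"ry":0,"rz":0,"grip":0},{"tx":0,"ty":0,"tz":0,"rx":0,"ry":0,"rz":0,"grip":0},{"tx":0,"ty":0,"tz":0,"rx":0,"ry":0,"rz":0,"grip":0}]'

```text
t: 8.02
eef_pos: [423.5, -120.0, 181.2]
tcp_rot: [-1.57, 0.002, 0.007]
ft_force: [-0.2, 0.1, -2.2]
opening: 0.243
```

```bash
python3 look.py d1 421 -123 90 40 scene
```

```text
scene crop origin 231 132 scale 4.875
8.07 [ 423.5 -120.1  181.6] [-1.57e+00  1.00e-03  7.00e-03] [-0.8 -0.7 -2.3] 0.24619439957722564
```

View pics/d1.png

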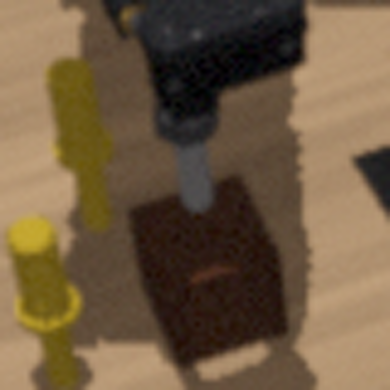

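Call:
move_arm --rows '[{"tx":-0.1,"ty":0.6,"tz":0.05,"rx":0,"ry":0,"rz":0,"grip":0},{"tx":0,"ty":0.7,"tz":0,"rx":0,"ry":0,"rz":0,"grip":0},{"tx":0,"ty":0.6,"tz":0,"rx":0,"ry":0,"rz":0,"grip":0},{"tx":0,"ty":0.5,"tz":0,"rx":0,"ry":0,"rz":0,"grip":0},{"tx":0,"ty":0.4,"tz":0,"rx":0,"ry":0,"rz":0,"grip":0},{"tx":0,"ty":0.4,"tz":0,"rx":0,"ry":0,"rz":0,"grip":0}]'

```text
t: 8.57
eef_pos: [421.9, -119.9, 149.6]
tcp_rot: [-1.571, 0.0, 0.006]
ft_force: [0.5, 0.1, -1.9]
opening: 0.246
```

Call:
move_arm --rows '[{"tx":0,"ty":0.9,"tz":0,"rx":0,"ry":0,"rz":0,"grip":0},{"tx":0,"ty":0.9,"tz":0,"rx":0,"ry":0,"rz":0,"grip":0},{"tx":0,"ty":0.9,"tz":0,"rx":0,"ry":0,"rz":0,"grip":0}]'

```text
t: 8.82
eef_pos: [422.1, -119.9, 122.7]
tcp_rot: [-1.571, -0.0, 0.006]
ft_force: [0.1, -0.8, -2.8]
opening: 0.248
```

Going in freely. I'll seat it and release.

Call:
move_arm --rows '[{"tx":0,"ty":0.8,"tz":0,"rx":0,"ry":0,"rz":0,"grip":0},{"tx":0,"ty":0.7,"tz":0,"rx":0,"ry":0,"rz":0,"grip":0},{"tx":0,"ty":0.5,"tz":0,"rx":0,"ry":0,"rz":0,"grip":0},{"tx":0,"ty":0.15,"tz":0,"rx":0,"ry":0,"rz":0,"grip":0},{"tx":0,"ty":0,"tz":0,"rx":0,"ry":0,"rz":0,"grip":0}]'

```text
t: 9.23
eef_pos: [421.9, -119.8, 101.3]
tcp_rot: [-1.57, 0.001, 0.006]
ft_force: [0.1, -0.4, -2.2]
opening: 0.245
```

Call:
move_arm --rows '[{"tx":0,"ty":0,"tz":0,"rx":0,"ry":0,"rz":0,"grip":40},{"tx":0,"ty":0,"tz":0,"rx":0,"ry":0,"rz":0,"grip":65},{"tx":0,"ty":0,"tz":0,"rx":0,"ry":0,"rz":0,"grip":65},{"tx":0,"ty":0,"tz":0,"rx":0,"ry":0,"rz":0,"grip":65},{"tx":0,"ty":-2.0,"tz":0,"rx":0,"ry":0,"rz":0,"grip":65},{"tx":0,"ty":-4.0,"tz":0,"rx":0,"ry":0,"rz":0,"grip":65},{"tx":0,"ty":-3.0,"tz":0,"rx":0,"ry":0,"rz":0,"grip":65}]'

```text
t: 9.82
eef_pos: [421.8, -119.8, 193.4]
tcp_rot: [-1.571, 0.0, 0.006]
ft_force: [-0.2, -0.0, 0.0]
opening: 0.634
```

```bash
python3 look.py e1 421 -123 70 40 scene; python3 - <<'E'
from h import *
np.set_printoptions(precision=2,suppress=True)
# octagon yaw from radial profile of bright top face, projected to z=84
for n in("scene","top"):
    p=cv2.imread(f"pics/{n}0.png").astype(np.float32).mean(2)
    for c in([615.7,-71.2],[602.5,-159.8],[599.7,-249.8]) if n=="scene" else ([611.9,-70.4],[599.7,-159.4],[595.6,-249.5]):
        c=np.array(c)
        th=np.radians(np.arange(0,360,3)); r=np.arange(9,26,.25)
        X=c[0]+np.outer(np.cos(th),r);Y=c[1]+np.outer(np.sin(th),r)
        uv=proj(n,np.stack([X,Y,np.full_like(X,84)],-1)).astype(np.float32)
        I=cv2.remap(p,uv[...,0],uv[...,1],cv2.INTER_CUBIC)
        I=cv2.GaussianBlur(I,(1,1),0); 
        g=np.gradient(I,axis=1); g=np.where((r>13)&(r<22),-g,0); g[g<0]=0
        e=(g*r).sum(1)/g.sum(1)
        A=np.stack([np.ones_like(th)]+[f(k*th) for k in(1,2,3,4) for f in(np.cos,np.sin)]+[np.cos(8*th),np.sin(8*th)],1)
        co=np.linalg.lstsq(A,e,rcond=None)[0]
        # corners at max of cos8 => flat at +22.5
        corner=np.degrees(np.arctan2(co[-1],co[-2]))/8
        print(n,c,"r0",co[0],"amp8",np.hypot(co[-1],co[-2]),"flat yaw mod45",(corner+22.5)%45,"resid",np.std(e-A@co))
p=cv2.imread("pics/scene0.png"); cv2.imwrite("pics/oct.png",cv2.resize(p[215:275,235:340],None,fx=7.5,fy=7.5,interpolation=cv2.INTER_CUBIC))
E
```

```text
scene crop origin 232 138 scale 4.875
9.87 [ 423.6 -120.5  198.1] [-1.574 -0.007  0.006] [0.5 0.3 4.9] 0.6439342287098075
scene [615.7 -71.2] r0 17.595306741031433 amp8 0.09961331741554176 flat yaw mod45 41.8334624260232 resid 0.42300203646617485
scene [ 602.5 -159.8] r0 17.401982369877945 amp8 0.03751442685498894 flat yaw mod45 29.68848093941311 resid 0.5060106619693058
scene [ 599.7 -249.8] r0 17.504257892902864 amp8 0.30518376172555484 flat yaw mod45 12.72598137317833 resid 0.33254879349654537
top [611.9 -70.4] r0 16.766062498655657 amp8 0.620968853169733 flat yaw mod45 24.623501916586832 resid 0.6646465514029852
top [ 599.7 -159.4] r0 16.72351239677165 amp8 0.2088036847091081 flat yaw mod45 4.4305487668016355 resid 0.6306150391708685
top [ 595.6 -249.5] r0 16.560951694956632 amp8 0.23429990655640612 flat yaw mod45 4.840248246820224 resid 0.6887098019491313
```

View pics/oct.png

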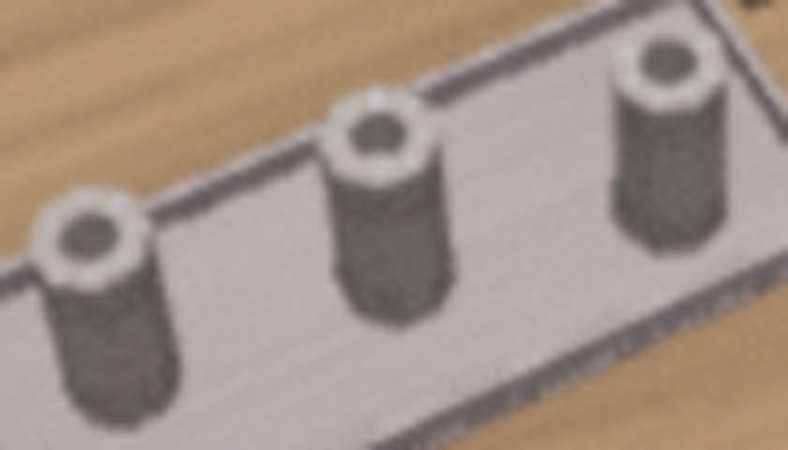

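View pics/e1.png

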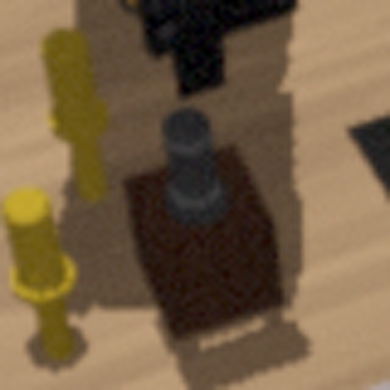

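The gauge is standing upright in its stand with the collar on the top face (scene (272,178)). Next is the bad former at y≈-250.

Call:
move_arm --rows '[{"tx":1.6,"ty":0,"tz":-1.2,"rx":0,"ry":0,"rz":0,"grip":65},{"tx":3.0,"ty":0,"tz":-2.2,"rx":0,"ry":0,"rz":0,"grip":65},{"tx":3.3,"ty":0,"tz":-2.4,"rx":0,"ry":0,"rz":0,"grip":65},{"tx":3.3,"ty":1.0,"tz":-2.4,"rx":0,"ry":0,"rz":0,"grip":65},{"tx":3.0,"ty":1.5,"tz":-2.2,"rx":0,"ry":0,"rz":0,"grip":65},{"tx":2.0,"ty":1.5,"tz":-1.5,"rx":0,"ry":0,"rz":0,"grip":65},{"tx":1.5,"ty":1.5,"tz":-1.1,"rx":0,"ry":0,"rz":0,"grip":65},{"tx":0,"ty":0,"tz":0,"rx":0,"ry":0,"rz":0,"grip":65},{"tx":0,"ty":0,"tz":0,"rx":0,"ry":0,"rz":0,"grip":65}]'

```text
t: 10.62
eef_pos: [599.2, -248.6, 135.5]
tcp_rot: [-1.57, 0.002, 0.006]
ft_force: [0.6, -0.1, 0.3]
opening: 0.651
```

```bash
python3 look.py f1 600 -250 90 40 scene
```

```text
scene crop origin 206 205 scale 4.875
10.67 [ 599.  -248.3  136.5] [-1.57e+00  1.00e-03  6.00e-03] [ 0.4 -0.4  0.8] 0.6506144538767807
```

View pics/f1.png

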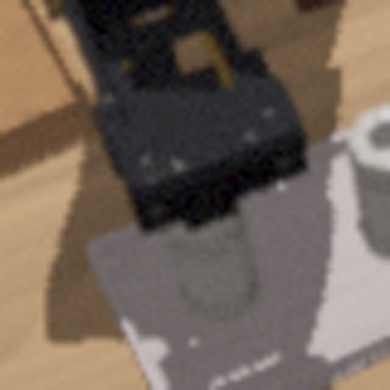

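Call:
move_arm --rows '[{"tx":0.1,"ty":1.5,"tz":-0.1,"rx":0,"ry":0,"rz":0,"grip":65},{"tx":0,"ty":2.5,"tz":0,"rx":0,"ry":0,"rz":0,"grip":65},{"tx":0,"ty":2.3,"tz":0,"rx":0,"ry":0,"rz":0,"grip":65},{"tx":0,"ty":1.0,"tz":0,"rx":0,"ry":0,"rz":0,"grip":50},{"tx":0,"ty":0,"tz":0,"rx":0,"ry":0,"rz":0,"grip":0},{"tx":0,"ty":0,"tz":0,"rx":0,"ry":0,"rz":0,"grip":0},{"tx":0,"ty":0,"tz":0,"rx":0,"ry":0,"rz":0,"grip":0},{"tx":0,"ty":0,"tz":0,"rx":0,"ry":0,"rz":0,"grip":0}]'

```text
t: 11.33
eef_pos: [601.0, -249.8, 65.4]
tcp_rot: [-1.572, -0.002, 0.006]
ft_force: [1.2, -0.8, 4.4]
opening: 0.366
```

Call:
move_arm --rows '[{"tx":0,"ty":-1.5,"tz":0,"rx":0,"ry":0,"rz":0,"grip":0},{"tx":0,"ty":-2.5,"tz":0,"rx":0,"ry":0,"rz":0,"grip":0},{"tx":-1.0,"ty":-2.0,"tz":-0.8,"rx":0,"ry":0,"rz":0,"grip":0},{"tx":-2.5,"ty":0,"tz":-2.2,"rx":0,"ry":0,"rz":0,"grip":0},{"tx":-3.0,"ty":0,"tz":-2.7,"rx":0,"ry":0,"rz":0,"grip":0},{"tx":-3.0,"ty":0,"tz":-2.7,"rx":0,"ry":0,"rz":0,"grip":0},{"tx":-3.0,"ty":0,"tz":-2.7,"rx":0,"ry":0,"rz":0,"grip":0},{"tx":-2.5,"ty":0,"tz":-2.2,"rx":0,"ry":0,"rz":0,"grip":0},{"tx":-1.7,"ty":0,"tz":-1.2,"rx":0,"ry":0,"rz":0,"grip":0},{"tx":0,"ty":0,"tz":0,"rx":0,"ry":0,"rz":0,"grip":0}]'

```text
t: 12.17
eef_pos: [431.6, -398.0, 124.7]
tcp_rot: [-1.572, -0.0, 0.002]
ft_force: [-0.0, 0.2, -0.9]
opening: 0.37
```

```bash
python3 look.py g1 434 -380 60 50 scene
```

```text
scene crop origin 122 169 scale 3.9
12.22 [ 433.1 -396.9  124.6] [-1.572e+00 -1.000e-03  3.000e-03] [ 0.7  0.8 -1.3] 0.3723832111086752
```

View pics/g1.png

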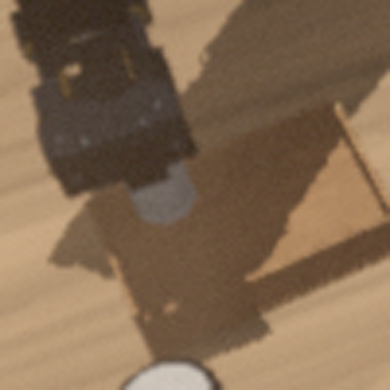

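Call:
move_arm --rows '[{"tx":0,"ty":1.5,"tz":0,"rx":0,"ry":0,"rz":0,"grip":0},{"tx":0,"ty":2.0,"tz":0,"rx":0,"ry":0,"rz":0,"grip":0},{"tx":0,"ty":1.5,"tz":0,"rx":0,"ry":0,"rz":0,"grip":0},{"tx":0,"ty":0.7,"tz":0,"rx":0,"ry":0,"rz":0,"grip":0},{"tx":0,"ty":0.1,"tz":0,"rx":0,"ry":0,"rz":0,"grip":0},{"tx":0,"ty":0,"tz":0,"rx":0,"ry":0,"rz":0,"grip":0}]'

```text
t: 12.72
eef_pos: [435.0, -395.2, 65.9]
tcp_rot: [-1.571, -0.0, 0.007]
ft_force: [-0.2, -0.3, -1.6]
opening: 0.366
```

Call:
move_arm --rows '[{"tx":0,"ty":0,"tz":0,"rx":0,"ry":0,"rz":0,"grip":50},{"tx":0,"ty":0,"tz":0,"rx":0,"ry":0,"rz":0,"grip":65},{"tx":0,"ty":0,"tz":0,"rx":0,"ry":0,"rz":0,"grip":65},{"tx":0,"ty":-2.5,"tz":0,"rx":0,"ry":0,"rz":0,"grip":65},{"tx":0,"ty":-3.5,"tz":0,"rx":0,"ry":0,"rz":0,"grip":65},{"tx":1.4,"ty":-1.0,"tz":2.0,"rx":0,"ry":0,"rz":0,"grip":65},{"tx":2.3,"ty":0,"tz":3.1,"rx":0,"ry":0,"rz":0,"grip":65},{"tx":2.3,"ty":0,"tz":3.1,"rx":0,"ry":0,"rz":0,"grip":65},{"tx":2.3,"ty":0,"tz":3.1,"rx":0,"ry":0,"rz":0,"grip":65},{"tx":2.3,"ty":0,"tz":3.1,"rx":0,"ry":0,"rz":0,"grip":65}]'

```text
t: 13.55
eef_pos: [540.4, -249.5, 136.4]
tcp_rot: [-1.571, -0.001, 0.005]
ft_force: [0.0, -0.5, 0.6]
opening: 0.65
```

Call:
move_arm --rows '[{"tx":2.3,"ty":0,"tz":3.1,"rx":0,"ry":0,"rz":0,"grip":65},{"tx":2.2,"ty":0,"tz":3.1,"rx":0,"ry":0,"rz":0,"grip":65},{"tx":1.3,"ty":0,"tz":2.0,"rx":0,"ry":0,"rz":0,"grip":65},{"tx":0.5,"ty":0,"tz":0.9,"rx":0,"ry":0,"rz":0,"grip":65},{"tx":0,"ty":0,"tz":0,"rx":0,"ry":0,"rz":0,"grip":65},{"tx":0,"ty":0,"tz":0,"rx":0,"ry":0,"rz":0,"grip":65}]'

```text
t: 14.05
eef_pos: [601.6, -159.8, 135.8]
tcp_rot: [-1.571, 0.0, 0.007]
ft_force: [-0.5, -0.4, 0.5]
opening: 0.65
```

```bash
python3 look.py i1 434 -360 40 50; python3 -c "
from h import *
s=env.state();print(s['eef_pos'],s['qvel'])"
```

```text
scene crop origin 132 171 scale 3.9
top crop origin 385 212 scale 3.9
14.15 [ 601.3 -160.8  135.9] [-1.571  0.     0.005] [-1.  -0.2 -0.2] 0.6520366818277484
[ 601.27251573 -160.83009665  135.86157846] [-0.00687505 -0.00139382 -0.0010996   0.00113306  0.00105083  0.00421103]
```

View pics/i1.png

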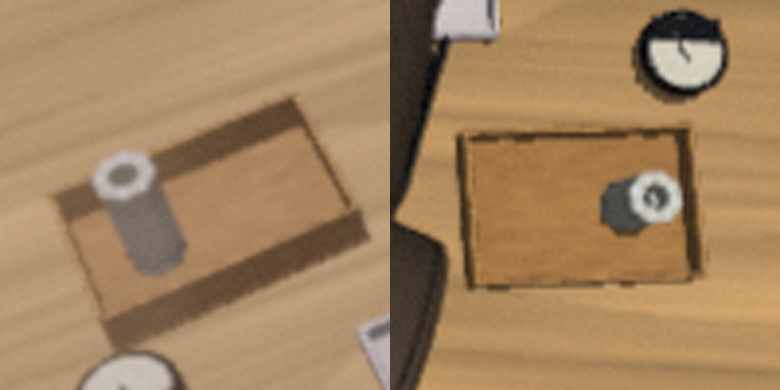

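The first bad former stands in the box (scene crop (140,215)). Now the middle one.

Call:
move_arm --rows '[{"tx":0.25,"ty":1.5,"tz":0.1,"rx":0,"ry":0,"rz":0,"grip":65},{"tx":0,"ty":2.5,"tz":0,"rx":0,"ry":0,"rz":0,"grip":65},{"tx":0,"ty":2.2,"tz":0,"rx":0,"ry":0,"rz":0,"grip":65},{"tx":0,"ty":1.0,"tz":0,"rx":0,"ry":0,"rz":0,"grip":50},{"tx":0,"ty":0,"tz":0,"rx":0,"ry":0,"rz":0,"grip":0},{"tx":0,"ty":0,"tz":0,"rx":0,"ry":0,"rz":0,"grip":0},{"tx":0,"ty":0,"tz":0,"rx":0,"ry":0,"rz":0,"grip":0},{"tx":0,"ty":0,"tz":0,"rx":0,"ry":0,"rz":0,"grip":0}]'

```text
t: 14.82
eef_pos: [604.8, -158.9, 65.0]
tcp_rot: [-1.571, -0.001, 0.006]
ft_force: [-1.2, -0.3, -1.0]
opening: 0.357
```

Call:
move_arm --rows '[{"tx":0,"ty":-1.5,"tz":0,"rx":0,"ry":0,"rz":0,"grip":0},{"tx":0,"ty":-2.5,"tz":0,"rx":0,"ry":0,"rz":0,"grip":0},{"tx":-1.0,"ty":-2.0,"tz":-1.0,"rx":0,"ry":0,"rz":0,"grip":0},{"tx":-2.5,"ty":-0.5,"tz":-2.4,"rx":0,"ry":0,"rz":0,"grip":0},{"tx":-2.9,"ty":0,"tz":-2.8,"rx":0,"ry":0,"rz":0,"grip":0},{"tx":-2.9,"ty":0,"tz":-2.8,"rx":0,"ry":0,"rz":0,"grip":0},{"tx":-2.9,"ty":0,"tz":-2.8,"rx":0,"ry":0,"rz":0,"grip":0},{"tx":-2.9,"ty":0,"tz":-2.7,"rx":0,"ry":0,"rz":0,"grip":0},{"tx":-1.9,"ty":0,"tz":-1.7,"rx":0,"ry":0,"rz":0,"grip":0},{"tx":0,"ty":0,"tz":0,"rx":0,"ry":0,"rz":0,"grip":0}]'

```text
t: 15.65
eef_pos: [432.6, -324.4, 129.7]
tcp_rot: [-1.572, -0.001, 0.002]
ft_force: [-0.2, -0.5, -2.0]
opening: 0.358
```

Call:
move_arm --rows '[{"tx":0,"ty":1.5,"tz":0,"rx":0,"ry":0,"rz":0,"grip":0},{"tx":0,"ty":2.0,"tz":0,"rx":0,"ry":0,"rz":0,"grip":0},{"tx":0,"ty":2.0,"tz":0,"rx":0,"ry":0,"rz":0,"grip":0},{"tx":0,"ty":0.8,"tz":0,"rx":0,"ry":0,"rz":0,"grip":0},{"tx":0,"ty":0,"tz":0,"rx":0,"ry":0,"rz":0,"grip":0},{"tx":0,"ty":0,"tz":0,"rx":0,"ry":0,"rz":0,"grip":0}]'

```text
t: 16.15
eef_pos: [435.8, -321.4, 66.1]
tcp_rot: [-1.571, -0.0, 0.006]
ft_force: [0.5, 0.0, -0.8]
opening: 0.359
```

Call:
move_arm --rows '[{"tx":0,"ty":0,"tz":0,"rx":0,"ry":0,"rz":0,"grip":50},{"tx":0,"ty":0,"tz":0,"rx":0,"ry":0,"rz":0,"grip":65},{"tx":0,"ty":0,"tz":0,"rx":0,"ry":0,"rz":0,"grip":65},{"tx":0,"ty":-2.5,"tz":0,"rx":0,"ry":0,"rz":0,"grip":65},{"tx":0,"ty":-3.5,"tz":0,"rx":0,"ry":0,"rz":0,"grip":65},{"tx":1.3,"ty":-1.0,"tz":1.8,"rx":0,"ry":0,"rz":0,"grip":65},{"tx":2.3,"ty":0,"tz":3.2,"rx":0,"ry":0,"rz":0,"grip":65},{"tx":2.3,"ty":0,"tz":3.2,"rx":0,"ry":0,"rz":0,"grip":65},{"tx":2.3,"ty":0,"tz":3.2,"rx":0,"ry":0,"rz":0,"grip":65},{"tx":2.3,"ty":0,"tz":3.2,"rx":0,"ry":0,"rz":0,"grip":65}]'

```text
t: 16.98
eef_pos: [540.4, -173.4, 136.4]
tcp_rot: [-1.571, -0.001, 0.005]
ft_force: [0.7, -1.1, 0.6]
opening: 0.649
```

Call:
move_arm --rows '[{"tx":2.3,"ty":0,"tz":3.2,"rx":0,"ry":0,"rz":0,"grip":65},{"tx":2.3,"ty":0,"tz":3.2,"rx":0,"ry":0,"rz":0,"grip":65},{"tx":1.8,"ty":0,"tz":2.5,"rx":0,"ry":0,"rz":0,"grip":65},{"tx":1.2,"ty":0,"tz":1.5,"rx":0,"ry":0,"rz":0,"grip":65},{"tx":0,"ty":0,"tz":0,"rx":0,"ry":0,"rz":0,"grip":65},{"tx":0,"ty":0,"tz":0,"rx":0,"ry":0,"rz":0,"grip":65}]'

```text
t: 17.48
eef_pos: [615.0, -69.7, 135.8]
tcp_rot: [-1.571, -0.0, 0.008]
ft_force: [-0.7, 0.3, 0.3]
opening: 0.652
```

```bash
python3 look.py k1 434 -360 40 50; python3 look.py k2 616 -71 90 40 scene
```

```text
scene crop origin 132 171 scale 3.9
top crop origin 385 212 scale 3.9
17.58 [614.4 -71.  135.9] [-1.571  0.     0.006] [ 0.2 -0.3  0. ] 0.651190545514111
scene crop origin 283 182 scale 4.875
17.63 [614.3 -71.3 135.8] [-1.571  0.     0.005] [ 0.7  1.  -0.2] 0.6470063203595909
```

View pics/k1.png

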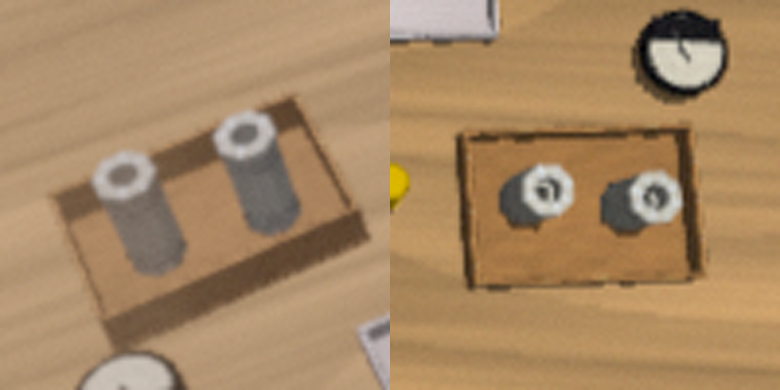

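View pics/k2.png

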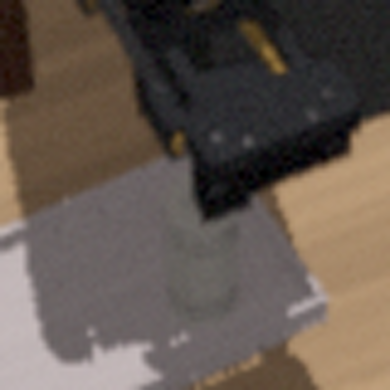

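Both rejects stand in the box (scene crop (150,215) and (258,180)). Now I'll grip the sound former, checking from the opening that the jaws are on flats (34 mm → 0.36).

Call:
move_arm --rows '[{"tx":0.2,"ty":1.5,"tz":0.05,"rx":0,"ry":0,"rz":0,"grip":65},{"tx":0,"ty":2.5,"tz":0,"rx":0,"ry":0,"rz":0,"grip":65},{"tx":0,"ty":2.2,"tz":0,"rx":0,"ry":0,"rz":0,"grip":65},{"tx":0,"ty":1.0,"tz":0,"rx":0,"ry":0,"rz":0,"grip":50},{"tx":0,"ty":0,"tz":0,"rx":0,"ry":0,"rz":0,"grip":0},{"tx":0,"ty":0,"tz":0,"rx":0,"ry":0,"rz":0,"grip":0},{"tx":0,"ty":0,"tz":0,"rx":0,"ry":0,"rz":0,"grip":0},{"tx":0,"ty":0,"tz":0,"rx":0,"ry":0,"rz":0,"grip":0}]'

```text
t: 18.3
eef_pos: [617.3, -70.3, 65.1]
tcp_rot: [-1.571, -0.002, 0.006]
ft_force: [-0.3, -0.7, 3.9]
opening: 0.376
```

Call:
move_arm --rows '[{"tx":0,"ty":0,"tz":0,"rx":0,"ry":0,"rz":0,"grip":0},{"tx":0,"ty":0,"tz":0,"rx":0,"ry":0,"rz":0,"grip":0}]'

```text
t: 18.47
eef_pos: [617.3, -70.2, 65.1]
tcp_rot: [-1.571, -0.002, 0.006]
ft_force: [-1.3, -0.9, 6.9]
opening: 0.377
```

Call:
move_arm --rows '[{"tx":0,"ty":0,"tz":0,"rx":0,"ry":0,"rz":0,"grip":50},{"tx":0,"ty":0,"tz":0,"rx":0,"ry":0,"rz":0,"grip":50},{"tx":0,"ty":0,"tz":0,"rx":0,"ry":0.08,"rz":0,"grip":50},{"tx":0,"ty":0,"tz":0,"rx":0,"ry":0.08,"rz":0,"grip":50},{"tx":0,"ty":0,"tz":0,"rx":0,"ry":0,"rz":0,"grip":50},{"tx":0,"ty":0,"tz":0,"rx":0,"ry":0,"rz":0,"grip":0},{"tx":0,"ty":0,"tz":0,"rx":0,"ry":0,"rz":0,"grip":0},{"tx":0,"ty":0,"tz":0,"rx":0,"ry":0,"rz":0,"grip":0},{"tx":0,"ty":0,"tz":0,"rx":0,"ry":0,"rz":0,"grip":0}]'

```text
t: 19.22
eef_pos: [616.9, -69.9, 63.7]
tcp_rot: [-1.571, -0.0, -0.153]
ft_force: [0.1, -0.8, -0.8]
opening: 0.369
```

Call:
move_arm --rows '[{"tx":0,"ty":0,"tz":0,"rx":0,"ry":0,"rz":0,"grip":50},{"tx":0,"ty":0,"tz":0,"rx":0,"ry":0,"rz":0,"grip":50},{"tx":0,"ty":0,"tz":0,"rx":0,"ry":0.1,"rz":0,"grip":50},{"tx":0,"ty":0,"tz":0,"rx":0,"ry":0,"rz":0,"grip":50},{"tx":0,"ty":0,"tz":0,"rx":0,"ry":0,"rz":0,"grip":0},{"tx":0,"ty":0,"tz":0,"rx":0,"ry":0,"rz":0,"grip":0},{"tx":0,"ty":0,"tz":0,"rx":0,"ry":0,"rz":0,"grip":0},{"tx":0,"ty":0,"tz":0,"rx":0,"ry":0,"rz":0,"grip":0}]'

```text
t: 19.88
eef_pos: [616.9, -70.0, 63.7]
tcp_rot: [-1.571, -0.0, -0.253]
ft_force: [0.2, -0.3, -0.6]
opening: 0.356
```

Call:
move_arm --rows '[{"tx":0,"ty":0,"tz":0,"rx":0,"ry":0,"rz":0,"grip":0},{"tx":0,"ty":0,"tz":0,"rx":0,"ry":0,"rz":0,"grip":0}]'

```text
t: 20.05
eef_pos: [616.9, -70.0, 63.7]
tcp_rot: [-1.571, 0.0, -0.254]
ft_force: [-0.3, 0.0, -0.7]
opening: 0.361
```

Call:
move_arm --rows '[{"tx":0,"ty":-1.5,"tz":0,"rx":0,"ry":0,"rz":0,"grip":0},{"tx":0,"ty":-2.0,"tz":0,"rx":0,"ry":-0.08,"rz":0,"grip":0},{"tx":0,"ty":-0.5,"tz":0,"rx":0,"ry":-0.09,"rz":0,"grip":0},{"tx":0,"ty":0,"tz":0,"rx":0,"ry":-0.084,"rz":0,"grip":0},{"tx":1.3,"ty":0,"tz":2.4,"rx":0,"ry":0,"rz":0,"grip":0},{"tx":1.3,"ty":0,"tz":2.4,"rx":0,"ry":0,"rz":0,"grip":0},{"tx":1.2,"ty":0,"tz":2.4,"rx":0,"ry":0,"rz":0,"grip":0},{"tx":0,"ty":1.0,"tz":0,"rx":0,"ry":0,"rz":0,"grip":0},{"tx":0,"ty":1.5,"tz":0,"rx":0,"ry":0,"rz":0,"grip":0},{"tx":0,"ty":0,"tz":0,"rx":0,"ry":0,"rz":0,"grip":0}]'

```text
t: 20.88
eef_pos: [653.5, 2.4, 76.0]
tcp_rot: [-1.57, 0.004, 0.001]
ft_force: [-0.6, 0.5, -2.0]
opening: 0.359
```

```bash
python3 look.py m1 655 2 40 50; python3 look.py m2 655 2 40 50
```

```text
scene crop origin 309 186 scale 3.9
top crop origin 259 129 scale 3.9
20.98 [654.4   1.8  78.2] [-1.571  0.002 -0.   ] [ 0.8 -0.8 -1.2] 0.3587435187374531
scene crop origin 309 186 scale 3.9
top crop origin 259 129 scale 3.9
21.08 [655.    1.5  79.2] [-1.571 -0.    -0.   ] [ 0.   0.1 -2.4] 0.3595164540252892
```

View pics/m1.png

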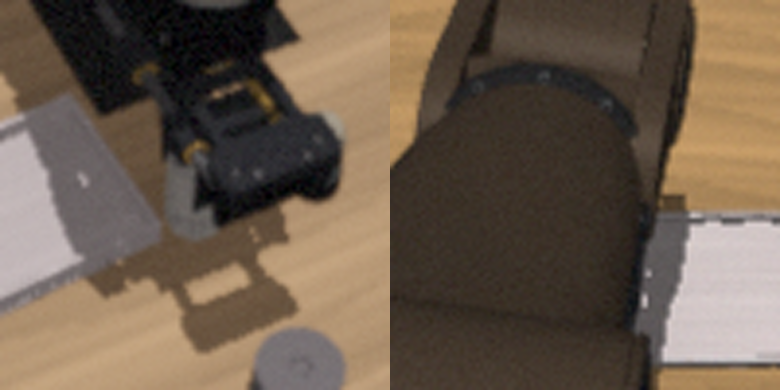

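Call:
move_arm --rows '[{"tx":0,"ty":1.0,"tz":0,"rx":0,"ry":0,"rz":0,"grip":0},{"tx":0,"ty":0.7,"tz":0,"rx":0,"ry":0,"rz":0,"grip":0},{"tx":0,"ty":0.15,"tz":0,"rx":0,"ry":0,"rz":0,"grip":0},{"tx":0,"ty":0,"tz":0,"rx":0,"ry":0,"rz":0,"grip":0},{"tx":0,"ty":0,"tz":0,"rx":0,"ry":0,"rz":0,"grip":0}]'

```text
t: 21.5
eef_pos: [654.8, 1.9, 59.8]
tcp_rot: [-1.571, 0.0, -0.0]
ft_force: [-0.5, -0.3, -0.9]
opening: 0.36
```

Call:
move_arm --rows '[{"tx":0,"ty":0,"tz":0,"rx":0,"ry":0,"rz":0,"grip":50},{"tx":0,"ty":0,"tz":0,"rx":0,"ry":0,"rz":0,"grip":60},{"tx":0,"ty":0,"tz":0,"rx":0,"ry":0,"rz":0,"grip":60},{"tx":0,"ty":-2.0,"tz":0,"rx":0,"ry":0,"rz":0,"grip":60},{"tx":0,"ty":-4.0,"tz":0,"rx":0,"ry":0,"rz":0,"grip":60},{"tx":0,"ty":-4.0,"tz":0,"rx":0,"ry":-0.12,"rz":0,"grip":60},{"tx":0,"ty":0,"tz":0,"rx":0,"ry":-0.121,"rz":0,"grip":60},{"tx":0,"ty":0,"tz":0,"rx":0,"ry":-0.121,"rz":0,"grip":60},{"tx":0,"ty":0,"tz":0,"rx":0,"ry":-0.121,"rz":0,"grip":60},{"tx":0,"ty":0,"tz":0,"rx":0,"ry":-0.121,"rz":0,"grip":60}]'

```text
t: 22.33
eef_pos: [654.9, 2.1, 160.7]
tcp_rot: [-1.571, -0.001, 0.61]
ft_force: [0.9, 0.1, 0.5]
opening: 0.601
```

Call:
move_arm --rows '[{"tx":0,"ty":0,"tz":0,"rx":0,"ry":-0.121,"rz":0,"grip":60},{"tx":0,"ty":0,"tz":0,"rx":0,"ry":-0.121,"rz":0,"grip":60},{"tx":0,"ty":0,"tz":0,"rx":0,"ry":-0.121,"rz":0,"grip":60},{"tx":0,"ty":0,"tz":0,"rx":0,"ry":-0.121,"rz":0,"grip":60},{"tx":0,"ty":0,"tz":0,"rx":0,"ry":-0.121,"rz":0,"grip":60},{"tx":0,"ty":0,"tz":0,"rx":0,"ry":-0.121,"rz":0,"grip":60},{"tx":0,"ty":0,"tz":0,"rx":0,"ry":-0.121,"rz":0,"grip":60},{"tx":0,"ty":0,"tz":0,"rx":0,"ry":-0.12,"rz":0,"grip":60},{"tx":0,"ty":0,"tz":0,"rx":0,"ry":0,"rz":0,"grip":60}]'

```text
t: 23.08
eef_pos: [654.9, 2.0, 160.3]
tcp_rot: [-1.571, -0.0, 1.577]
ft_force: [0.2, 0.2, 0.3]
opening: 0.598
```

```bash
python3 look.py n1 655 2 40 50; python3 - <<'E'
from h import *
np.set_printoptions(precision=3,suppress=True)
s=env.state();print(s['joints'])
P=cloud("scene",np.load("scene_n1.npy"))
m=(P[...,2]>74)&(P[...,2]<88)&(np.hypot(P[...,0]-655,P[...,1]-2)<26)
q=P[m];print(m.sum(),q.mean(0),(q.min(0)+q.max(0))/2)
E
```

```text
scene crop origin 309 186 scale 3.9
top crop origin 259 129 scale 3.9
23.18 [654.9   2.  160.3] [-1.571 -0.     1.567] [0.6 0.3 0.4] 0.594912788838536
[-0.098  0.607  1.557  0.     0.978 -1.665]
148 [656.216   0.576  79.006] [654.89    1.202  79.07 ]
```

View pics/n1.png

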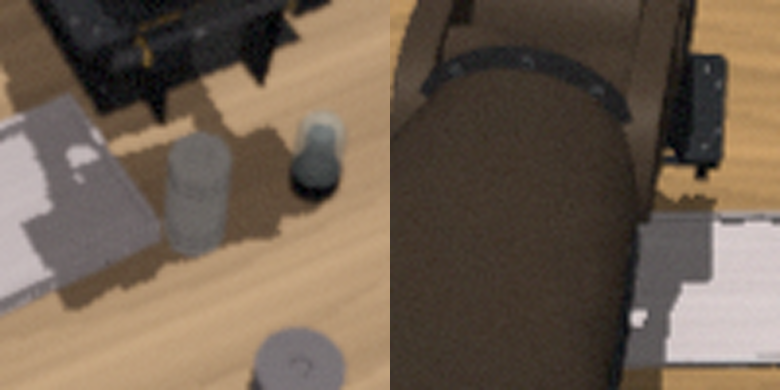

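Call:
move_arm --rows '[{"tx":0,"ty":0,"tz":0,"rx":-0.122,"ry":0,"rz":0,"grip":60},{"tx":0,"ty":0,"tz":0,"rx":-0.122,"ry":0,"rz":0,"grip":60},{"tx":0,"ty":0,"tz":0,"rx":-0.122,"ry":0,"rz":0,"grip":60},{"tx":0,"ty":0,"tz":0,"rx":-0.122,"ry":0,"rz":0,"grip":60},{"tx":0,"ty":-0.5,"tz":0,"rx":-0.122,"ry":0,"rz":0,"grip":60},{"tx":0,"ty":-1.0,"tz":0,"rx":-0.122,"ry":0,"rz":0,"grip":60},{"tx":0,"ty":-1.0,"tz":0,"rx":-0.122,"ry":0,"rz":0,"grip":60},{"tx":0,"ty":-1.0,"tz":0,"rx":-0.122,"ry":0,"rz":0,"grip":60},{"tx":0,"ty":-1.0,"tz":0,"rx":-0.122,"ry":0,"rz":0,"grip":60},{"tx":0,"ty":-1.5,"tz":0,"rx":-0.122,"ry":0,"rz":0,"grip":60}]'

```text
t: 24.02
eef_pos: [667.6, 31.5, 268.2]
tcp_rot: [-2.384, -0.02, 1.557]
ft_force: [0.9, -0.1, 0.0]
opening: 0.599
```

Call:
move_arm --rows '[{"tx":0,"ty":0,"tz":0,"rx":0,"ry":0,"rz":0,"grip":60},{"tx":0,"ty":0,"tz":0,"rx":0,"ry":0,"rz":0,"grip":60}]'

```text
t: 24.18
eef_pos: [668.0, 31.0, 271.2]
tcp_rot: [-2.389, -0.011, 1.565]
ft_force: [-0.6, 0.7, -0.2]
opening: 0.599
```

```bash
python3 look.py o1 600 2 100 80; python3 -c "
from h import *
s=env.state();print(s['joints']);print(R.from_euler('xyz',s['tcp_rot']).as_matrix().round(3))"
```

```text
scene crop origin 269 123 scale 2.4375
top crop origin 227 112 scale 2.4375
24.28 [667.7  30.6 268.6] [-2.385 -0.011  1.565] [ 0.5 -0.2  0.2] 0.6001042116131104
[-0.0748472   0.35128774  1.94663007  1.07315018  0.06543314 -2.68259531]
[[ 0.006  0.727 -0.687]
 [ 1.     0.003  0.012]
 [ 0.011 -0.687 -0.727]]
```

View pics/o1.png

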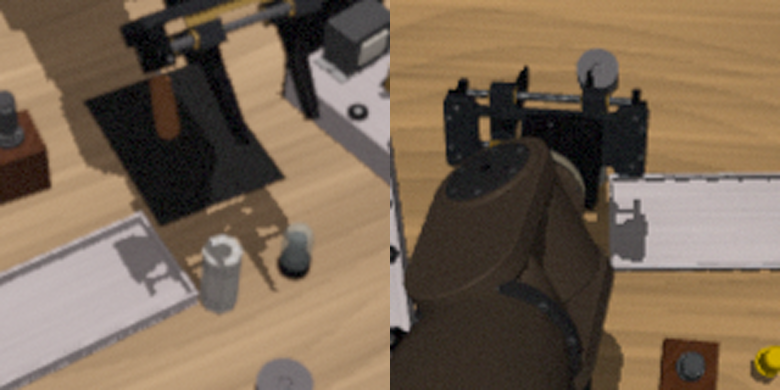

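The wrist reached its limit: joint 5 at 0.065 and joint 6 at -2.68. The former is still upright at scene crop (222,270) and nothing was touched. A forward-pointing grasp can't be reached, so I'll grasp it from the far side pointing back to the base. First I'll re-stage the former in the open tray. Back to vertical now.

Call:
move_arm --rows '[{"tx":0,"ty":0,"tz":0,"rx":0.116,"ry":0,"rz":0,"grip":60},{"tx":0,"ty":0,"tz":0,"rx":0.116,"ry":0,"rz":0,"grip":60},{"tx":0,"ty":0,"tz":0,"rx":0.116,"ry":0,"rz":0,"grip":60},{"tx":0,"ty":0,"tz":0,"rx":0.116,"ry":0,"rz":0,"grip":60},{"tx":0,"ty":0,"tz":0,"rx":0.116,"ry":0,"rz":0,"grip":60},{"tx":0,"ty":0,"tz":0,"rx":0.116,"ry":0,"rz":0,"grip":60},{"tx":0,"ty":0,"tz":0,"rx":0.116,"ry":0,"rz":0,"grip":60},{"tx":0,"ty":0,"tz":0,"rx":0,"ry":0,"rz":0,"grip":60},{"tx":0,"ty":0,"tz":0,"rx":0,"ry":0,"rz":0,"grip":60}]'

```text
t: 25.03
eef_pos: [674.0, 46.9, 270.2]
tcp_rot: [-1.868, -0.054, 1.614]
ft_force: [0.4, -0.1, -0.7]
opening: 0.598
```

```bash
python3 -c "
from h import *
s=env.state();print(s['joints'],s['eef_pos'],s['tcp_rot']);print(R.from_euler('xyz',s['tcp_rot']).as_matrix().round(3))"
```

```text
[-0.05885412  0.43339651  1.58741944  0.11000978  0.83272831 -1.7269245 ] [674.0129808   46.8728485  270.23043318] [-1.86795869 -0.05407762  1.61390569]
[[-0.043  0.29  -0.956]
 [ 0.998  0.064 -0.025]
 [ 0.054 -0.955 -0.292]]
```

```bash
cat > to.py <<'E'
# remaining turn (tool axes, rad) and shift (current tool axes, cm, and target-tool axes)
import sys
from h import *
np.set_printoptions(precision=3,suppress=True)
def to(p,rpy=None):
    s=env.state(); A=R.from_euler("xyz",s["tcp_rot"]); B=R.from_euler("xyz",rpy) if rpy is not None else A
    d=np.array(p)-s["eef_pos"]
    print("rotvec",(A.inv()*B).as_rotvec(),"shift now-axes",A.inv().apply(d)/10,"target-axes",B.inv().apply(d)/10)
if __name__=="__main__":
    v=list(map(float,sys.argv[1:])); to(v[:3],v[3:] or None)
E
python3 to.py 655 2 170 -1.5708 0 1.5708
```

```text
rotvec [0.296 0.035 0.06 ] shift now-axes [-4.937  8.729  4.862] target-axes [-4.487 10.023  1.901]
```

Call:
move_arm --rows '[{"tx":0,"ty":0,"tz":0,"rx":0.1,"ry":0.012,"rz":0.02,"grip":60},{"tx":0,"ty":0,"tz":0,"rx":0.1,"ry":0.012,"rz":0.02,"grip":60},{"tx":0,"ty":0,"tz":0,"rx":0.096,"ry":0.012,"rz":0.02,"grip":60},{"tx":-1.5,"ty":2.0,"tz":0.6,"rx":0,"ry":0,"rz":0,"grip":60},{"tx":-1.5,"ty":3.5,"tz":0.7,"rx":0,"ry":0,"rz":0,"grip":60},{"tx":-1.5,"ty":3.0,"tz":0.6,"rx":0,"ry":0,"rz":0,"grip":60},{"tx":0,"ty":1.0,"tz":0,"rx":0,"ry":0,"rz":0,"grip":60},{"tx":0,"ty":0,"tz":0,"rx":0,"ry":0,"rz":0,"grip":60},{"tx":0,"ty":0,"tz":0,"rx":0,"ry":0,"rz":0,"grip":60}]'

```text
t: 25.78
eef_pos: [654.5, 2.5, 177.3]
tcp_rot: [-1.571, -0.0, 1.57]
ft_force: [0.3, -0.4, 0.8]
opening: 0.598
```

```bash
python3 to.py 655 2 60 -1.5708 0 1.5708; python3 -c "
from h import *
s=env.state();print(s['joints'],s['eef_pos'],s['tcp_rot'])"
```

```text
rotvec [ 0. -0.  0.] shift now-axes [-0.051 11.727 -0.049] target-axes [-0.048 11.727 -0.053]
[-9.72012886e-02  5.88283945e-01  1.54214837e+00  3.71167850e-04
  1.01083601e+00 -1.66769942e+00] [654.46752705   2.47624964 177.27375939] [-1.57114953e+00 -2.81694186e-04  1.57030109e+00]
```

Call:
move_arm --rows '[{"tx":0,"ty":2.5,"tz":0,"rx":0,"ry":0,"rz":0,"grip":60},{"tx":0,"ty":3.5,"tz":0,"rx":0,"ry":0,"rz":0,"grip":60},{"tx":0,"ty":3.0,"tz":0,"rx":0,"ry":0,"rz":0,"grip":60},{"tx":0,"ty":1.9,"tz":0,"rx":0,"ry":0,"rz":0,"grip":60},{"tx":0,"ty":0.8,"tz":0,"rx":0,"ry":0,"rz":0,"grip":45},{"tx":0,"ty":0,"tz":0,"rx":0,"ry":0,"rz":0,"grip":0},{"tx":0,"ty":0,"tz":0,"rx":0,"ry":0,"rz":0,"grip":0},{"tx":0,"ty":0,"tz":0,"rx":0,"ry":0,"rz":0,"grip":0},{"tx":0,"ty":0,"tz":0,"rx":0,"ry":0,"rz":0,"grip":0}]'

```text
t: 26.53
eef_pos: [655.2, 2.2, 62.2]
tcp_rot: [-1.573, 0.0, 1.571]
ft_force: [-0.5, 1.1, 5.3]
opening: 0.356
```

Call:
move_arm --rows '[{"tx":0,"ty":-1.5,"tz":0,"rx":0,"ry":0,"rz":0,"grip":0},{"tx":0,"ty":-2.5,"tz":0,"rx":0,"ry":0,"rz":0,"grip":0},{"tx":-1.5,"ty":0,"tz":1.0,"rx":0,"ry":0,"rz":0,"grip":0},{"tx":-2.7,"ty":0,"tz":1.7,"rx":0,"ry":0,"rz":0,"grip":0},{"tx":-2.9,"ty":0,"tz":1.8,"rx":0,"ry":0,"rz":0,"grip":0},{"tx":-2.6,"ty":0,"tz":1.6,"rx":0,"ry":0,"rz":0,"grip":0},{"tx":-1.5,"ty":0,"tz":0.9,"rx":0,"ry":0,"rz":0,"grip":0},{"tx":0,"ty":1.5,"tz":0,"rx":0,"ry":0,"rz":0,"grip":0},{"tx":0,"ty":1.5,"tz":0,"rx":0,"ry":0,"rz":0,"grip":0},{"tx":0,"ty":0.4,"tz":0,"rx":0,"ry":0,"rz":0,"grip":0}]'

```text
t: 27.37
eef_pos: [583.6, -110.3, 65.9]
tcp_rot: [-1.569, 0.0, 1.57]
ft_force: [-9.8, 4.7, 46.6]
opening: 0.362
```

Call:
move_arm --rows '[{"tx":0,"ty":0,"tz":0,"rx":0,"ry":0,"rz":0,"grip":0},{"tx":0,"ty":0,"tz":0,"rx":0,"ry":0,"rz":0,"grip":0}]'

```text
t: 27.53
eef_pos: [584.4, -109.9, 67.0]
tcp_rot: [-1.571, 0.001, 1.571]
ft_force: [0.1, 0.6, -0.8]
opening: 0.357
```

Call:
move_arm --rows '[{"tx":0,"ty":0,"tz":0,"rx":0,"ry":0,"rz":0,"grip":45},{"tx":0,"ty":0,"tz":0,"rx":0,"ry":0,"rz":0,"grip":60},{"tx":0,"ty":0,"tz":0,"rx":0,"ry":0,"rz":0,"grip":60},{"tx":0,"ty":-2.0,"tz":0,"rx":0,"ry":0,"rz":0,"grip":60},{"tx":0,"ty":-4.0,"tz":0,"rx":0,"ry":0,"rz":0,"grip":60},{"tx":0,"ty":-4.0,"tz":0,"rx":0,"ry":0,"rz":0,"grip":60},{"tx":0,"ty":-3.5,"tz":0,"rx":0.05,"ry":0,"rz":0,"grip":60},{"tx":0,"ty":0,"tz":0,"rx":0.12,"ry":0,"rz":0,"grip":60},{"tx":0,"ty":0,"tz":0,"rx":0.12,"ry":0,"rz":0,"grip":60},{"tx":0,"ty":0,"tz":0,"rx":0.12,"ry":0,"rz":0,"grip":60}]'

```text
t: 28.37
eef_pos: [584.5, -110.0, 203.5]
tcp_rot: [-1.158, 0.002, 1.57]
ft_force: [-1.0, -0.6, 0.1]
opening: 0.6
```

```bash
python3 look.py p1 600 -100 60 60; python3 -c "
from h import *
s=env.state();print(s['joints'])"
```

```text
scene crop origin 249 169 scale 3.25
top crop origin 284 138 scale 3.25
28.47 [ 585.2 -109.6  199.7] [-1.156 -0.     1.571] [-0.7 -0.6 -0.7] 0.5967776259618774
[-0.25304177  0.64450523  1.42572596 -0.10168681  1.47513455 -1.79392622]
```

View pics/p1.png

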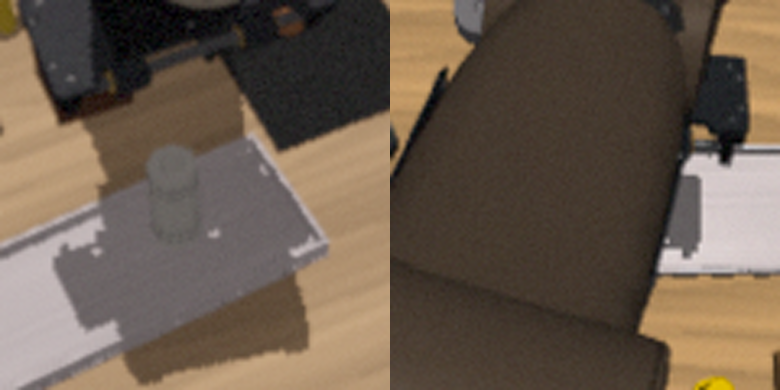

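Call:
move_arm --rows '[{"tx":0,"ty":0,"tz":0,"rx":0.116,"ry":0,"rz":0,"grip":60},{"tx":0,"ty":-1.0,"tz":0,"rx":0.116,"ry":0,"rz":0,"grip":60},{"tx":0,"ty":-1.5,"tz":0,"rx":0.116,"ry":0,"rz":0,"grip":60},{"tx":0,"ty":-1.5,"tz":0,"rx":0.116,"ry":0,"rz":0,"grip":60},{"tx":0,"ty":-1.5,"tz":0,"rx":0.116,"ry":0,"rz":0,"grip":60},{"tx":0,"ty":-1.5,"tz":0,"rx":0.116,"ry":0,"rz":0,"grip":60},{"tx":0,"ty":-1.0,"tz":0,"rx":0.116,"ry":0,"rz":0,"grip":60},{"tx":0,"ty":0,"tz":0,"rx":0,"ry":0,"rz":0,"grip":60},{"tx":0,"ty":0,"tz":0,"rx":0,"ry":0,"rz":0,"grip":60}]'

```text
t: 29.22
eef_pos: [641.5, -110.1, 252.5]
tcp_rot: [-0.349, -0.001, 1.572]
ft_force: [-1.4, -0.3, -0.1]
opening: 0.6
```

```bash
python3 -c "
from h import *
s=env.state();print(s['joints'],s['eef_pos'],s['tcp_rot'],s['qvel'])"; python3 to.py 678.5 -110 76 -0.3491 0 1.5708;  python3 - <<'E'
from h import *
np.set_printoptions(precision=1,suppress=True)
P=cloud("scene",np.load("scene_p1.npy"))
m=(P[...,2]>79)&(P[...,2]<89)&(np.hypot(P[...,0]-584,P[...,1]+110)<26)
q=P[m];print(m.sum(),q.mean(0),(q.min(0)+q.max(0))/2)
E
```

```text
[-0.19888177  1.02851634  0.83654841 -0.30334799  2.46883934 -1.88093969] [ 641.46031035 -110.07442761  252.53595208] [-3.49347285e-01 -9.27868233e-04  1.57168145e+00] [-0.0023692  -0.06195327  0.01135977  0.00744842 -0.01464713  0.01231661]
rotvec [ 0.     0.001 -0.001] shift now-axes [ -0.012   2.562 -17.855] target-axes [  0.007   2.558 -17.856]
136 [ 584.8 -112.4   83.2] [ 585.1 -112.    83.6]
```

Call:
move_arm --rows '[{"tx":0,"ty":0.7,"tz":-2.0,"rx":0,"ry":0,"rz":0,"grip":60},{"tx":0,"ty":1.1,"tz":-3.0,"rx":0,"ry":0,"rz":0,"grip":60},{"tx":0,"ty":1.1,"tz":-3.0,"rx":0,"ry":0,"rz":0,"grip":60},{"tx":0,"ty":1.1,"tz":-3.0,"rx":0,"ry":0,"rz":0,"grip":60},{"tx":0,"ty":0.9,"tz":-2.6,"rx":0,"ry":0,"rz":0,"grip":60},{"tx":0,"ty":0.4,"tz":-1.2,"rx":0,"ry":0,"rz":0,"grip":60},{"tx":0,"ty":0,"tz":0,"rx":0,"ry":0,"rz":0,"grip":60},{"tx":0,"ty":0,"tz":0,"rx":0,"ry":0,"rz":0,"grip":60}]'

```text
t: 29.88
eef_pos: [642.3, -110.1, 99.3]
tcp_rot: [-0.351, 0.0, 1.57]
ft_force: [-0.6, -0.3, 0.3]
opening: 0.601
```

```bash
python3 look.py q1 620 -110 60 60; python3 -c "
from h import *
s=env.state();print(s['joints'])"; python3 to.py 585.5 -111 42.5 -0.3491 0 1.5708
```

```text
scene crop origin 249 177 scale 3.25
top crop origin 288 131 scale 3.25
29.98 [ 642.8 -110.1  100.3] [-3.520e-01  1.000e-03  1.571e+00] [0.5 0.3 0.5] 0.5972502950512568
[-0.1988218   1.18064044  0.88256368 -0.24590401  2.27527512 -1.80034904]
rotvec [ 0.003 -0.001 -0.   ] shift now-axes [-0.083  7.37  -3.454] target-axes [-0.087  7.359 -3.477]
```

View pics/q1.png

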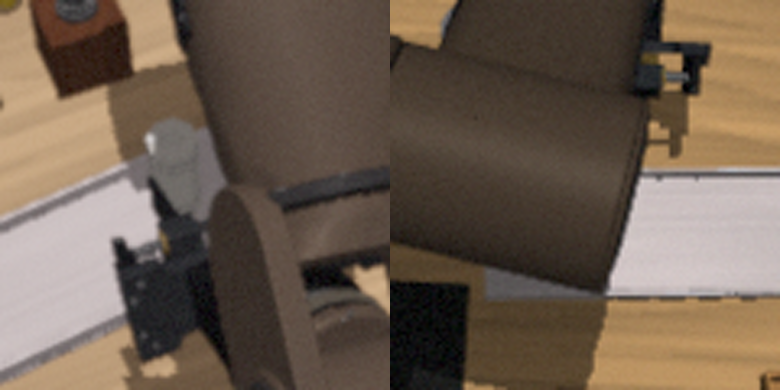

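```bash
python3 - <<'E'
from h import *
np.set_printoptions(precision=0,suppress=True)
P=cloud("scene",np.load("scene_q1.npy"));P0=cloud("scene",np.load("scene_p1.npy"))
D=np.load("scene_q1.npy");D0=np.load("scene0.npy")
m=(D0-D>25)&(P[...,0]>640)&(P[...,1]>-260)&(P[...,1]<120)
q=P[m]
print(m.sum(),q.min(0),q.max(0))
for x in range(640,960,20):
    s=q[(q[:,0]>=x)&(q[:,0]<x+20)]
    if len(s)>5: print(x,len(s),"zmin",np.percentile(s[:,2],2),"y",s[:,1].min(),s[:,1].max(), "at low y",s[s[:,2]<np.percentile(s[:,2],10)][:,1].mean())
E
```

```text
17164 [ 640. -202.   93.] [932. 120. 436.]
640 1157 zmin 114.71313822753143 y -150.00395185298075 119.9147208458495 at low y -133.44505090893483
660 1112 zmin 298.80982769824277 y -150.74958824795542 -2.880307903172536 at low y -132.5514557121277
680 1173 zmin 152.94177736502564 y -194.1331066612356 -7.697281130514057 at low y -154.12224722296568
700 1278 zmin 148.26049215110208 y -200.11580076084596 -11.39407352197128 at low y -160.07311469727676
720 1497 zmin 128.49507945982097 y -202.11073813531078 -15.443996923675286 at low y -182.1775957553587
740 1343 zmin 106.12322292768297 y -201.61132567660684 -24.95264844307667 at low y -138.44588110561827
760 1121 zmin 144.03311562126245 y -162.26342742682465 -26.35740834222878 at low y -157.54476928224852
780 1192 zmin 163.39284643097656 y -165.9544386550607 -26.584192451065462 at low y -105.7394076516683
800 1463 zmin 179.4208405642692 y -170.9901377917862 -26.612347532253466 at low y -90.19835155011535
820 1063 zmin 176.55432179607297 y -174.380461617519 -29.733810660322092 at low y -95.1662766673743
840 769 zmin 182.423067279353 y -179.90080778880767 -33.60501072145968 at low y -141.20150368853717
860 970 zmin 177.22393515220156 y -182.66251538468993 -37.68264057864758 at low y -177.05837494681717
880 1098 zmin 177.65986128295856 y -182.90368339964448 -40.95304794035803 at low y -178.25667190630256
900 1337 zmin 180.82785778098915 y -182.43142834477857 -45.21097033604241 at low y -152.83930860649866
920 591 zmin 163.3708618155635 y -175.65760157200506 -50.21587839827305 at low y -77.72157572327494
```

Call:
move_arm --rows '[{"tx":-0.07,"ty":1.0,"tz":-1.8,"rx":0,"ry":0,"rz":0,"grip":60},{"tx":0,"ty":1.1,"tz":-1.7,"rx":0,"ry":0,"rz":0,"grip":60},{"tx":0,"ty":0,"tz":0,"rx":0,"ry":0,"rz":0,"grip":60},{"tx":0,"ty":0,"tz":0,"rx":0,"ry":0,"rz":0,"grip":60}]'

```text
t: 30.32
eef_pos: [634.6, -110.7, 58.9]
tcp_rot: [-0.348, 0.0, 1.571]
ft_force: [0.2, 0.7, 0.6]
opening: 0.6
```

```bash
python3 to.py 588.3 -110.8 43 -0.3491 0 1.5708
```

```text
rotvec [-0.001 -0.     0.   ] shift now-axes [-0.013  4.89   0.086] target-axes [-0.013  4.89   0.09 ]
```

Call:
move_arm --rows '[{"tx":0,"ty":1.2,"tz":0.05,"rx":0,"ry":0,"rz":0,"grip":60},{"tx":0,"ty":1.5,"tz":0.04,"rx":0,"ry":0,"rz":0,"grip":60},{"tx":0,"ty":1.4,"tz":0,"rx":0,"ry":0,"rz":0,"grip":60},{"tx":0,"ty":0.8,"tz":0,"rx":0,"ry":0,"rz":0,"grip":60},{"tx":0,"ty":0,"tz":0,"rx":0,"ry":0,"rz":0,"grip":60},{"tx":0,"ty":0,"tz":0,"rx":0,"ry":0,"rz":0,"grip":60}]'

```text
t: 30.82
eef_pos: [588.9, -110.8, 43.8]
tcp_rot: [-0.35, 0.001, 1.571]
ft_force: [-0.1, -0.5, -0.0]
opening: 0.599
```

```bash
python3 look.py r1 590 -110 50 45
```

```text
scene crop origin 259 185 scale 4.333333333333333
top crop origin 302 157 scale 4.333333333333333
30.92 [ 589.  -110.7   43.1] [-3.500e-01  1.000e-03  1.571e+00] [-0.3 -0.1  0.9] 0.6009731084394363
```

View pics/r1.png

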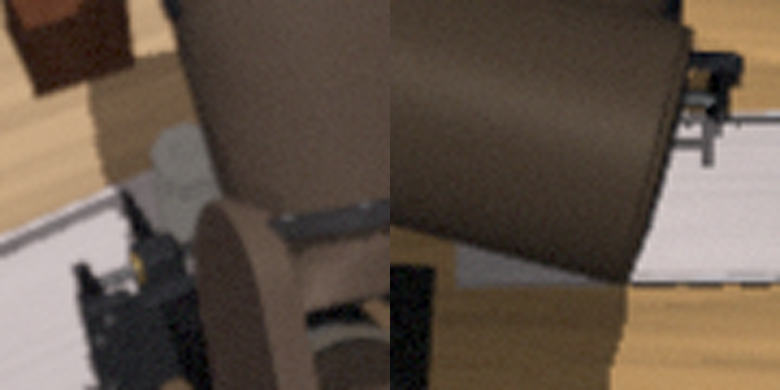

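Call:
move_arm --rows '[{"tx":0,"ty":0,"tz":0,"rx":0,"ry":0,"rz":0,"grip":45},{"tx":0,"ty":0,"tz":0,"rx":0,"ry":0,"rz":0,"grip":0},{"tx":0,"ty":0,"tz":0,"rx":0,"ry":0,"rz":0,"grip":0},{"tx":0,"ty":0,"tz":0,"rx":0,"ry":0,"rz":0,"grip":0},{"tx":0,"ty":0,"tz":0,"rx":0,"ry":0,"rz":0,"grip":0}]'

```text
t: 31.33
eef_pos: [588.1, -110.6, 41.8]
tcp_rot: [-0.348, 0.0, 1.571]
ft_force: [0.9, -0.6, -0.4]
opening: 0.36
```

Call:
move_arm --rows '[{"tx":0,"ty":-0.4,"tz":1.1,"rx":0,"ry":0,"rz":0,"grip":0},{"tx":0,"ty":-0.9,"tz":2.5,"rx":0,"ry":0,"rz":0,"grip":0},{"tx":0,"ty":-1.2,"tz":3.4,"rx":0,"ry":0,"rz":0,"grip":0},{"tx":0,"ty":-1.2,"tz":3.4,"rx":0,"ry":0,"rz":0,"grip":0},{"tx":0,"ty":-1.2,"tz":3.4,"rx":-0.06,"ry":0,"rz":0,"grip":0},{"tx":0,"ty":0,"tz":0,"rx":-0.12,"ry":0,"rz":0,"grip":0},{"tx":0,"ty":0,"tz":0,"rx":-0.12,"ry":0,"rz":0,"grip":0},{"tx":0,"ty":0,"tz":0,"rx":-0.12,"ry":0,"rz":0,"grip":0},{"tx":0,"ty":0,"tz":0,"rx":-0.12,"ry":0,"rz":0,"grip":0},{"tx":0,"ty":0,"tz":0,"rx":-0.12,"ry":0,"rz":0,"grip":0}]'

```text
t: 32.17
eef_pos: [587.3, -110.6, 189.7]
tcp_rot: [-1.015, 0.001, 1.571]
ft_force: [0.0, -0.6, -1.3]
opening: 0.357
```

Call:
move_arm --rows '[{"tx":0,"ty":0,"tz":0,"rx":-0.12,"ry":0,"rz":0,"grip":0},{"tx":0,"ty":0,"tz":0,"rx":-0.12,"ry":0,"rz":0,"grip":0},{"tx":0,"ty":0,"tz":0,"rx":-0.12,"ry":0,"rz":0,"grip":0},{"tx":0,"ty":0,"tz":0,"rx":-0.12,"ry":0,"rz":0,"grip":0},{"tx":0,"ty":0,"tz":0,"rx":-0.12,"ry":0,"rz":0,"grip":0},{"tx":0,"ty":0,"tz":0,"rx":-0.12,"ry":0,"rz":0,"grip":0},{"tx":0,"ty":0,"tz":0,"rx":-0.12,"ry":0,"rz":0,"grip":0},{"tx":0,"ty":0,"tz":0,"rx":-0.07,"ry":0,"rz":0,"grip":0},{"tx":0,"ty":0,"tz":0,"rx":0,"ry":0,"rz":0,"grip":0},{"tx":0,"ty":0,"tz":0,"rx":0,"ry":0,"rz":0,"grip":0}]'

```text
t: 33.0
eef_pos: [586.6, -110.7, 189.1]
tcp_rot: [-1.916, 0.0, 1.571]
ft_force: [0.7, 1.3, -0.2]
opening: 0.358
```

```bash
python3 look.py s1 590 -110 180 50; python3 -c "
from h import *
s=env.state();print(s['joints'])"
```

```text
scene crop origin 251 144 scale 3.9
top crop origin 300 141 scale 3.9
33.1 [ 587.7 -110.7  188.9] [-1.917  0.     1.571] [ 0.2 -0.2 -1.1] 0.355766244937914
[-0.34547554  0.41048449  1.89659087  0.23289117  0.51924694 -2.10077127]
```

View pics/s1.png

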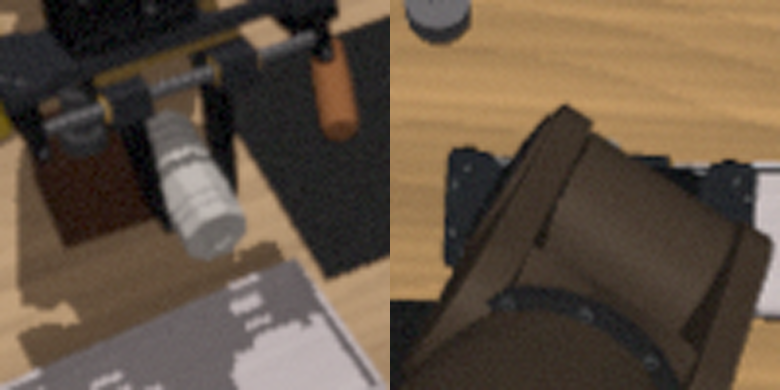

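```bash
cat > tilt.py <<'E'
import sys
from h import *
np.set_printoptions(precision=2,suppress=True)
tag,x,y,z,yaw=sys.argv[1],*map(float,sys.argv[2:6])
P=cloud("scene",np.load(f"scene_{tag}.npy")); p=cv2.imread(f"pics/scene_{tag}_full.png").astype(int)
ax=np.array([np.cos(yaw),np.sin(yaw)]); n=np.array([-ax[1],ax[0]])
d=P[...,:2]-[x,y]; s=d@ax; l=d@n
bright=(p.min(2)>95)&(p.max(2)-p.min(2)<30)
m=bright&(abs(s)<48)&(abs(l)<20)&(abs(P[...,2]-z)<25)
q=P[m]; s=s[m]; l=l[m]
print(m.sum(),"s range",s.min(),s.max(),"l range",l.min(),l.max(),"z range",q[:,2].min(),q[:,2].max())
for a in range(-45,46,10):
    k=(s>=a)&(s<a+10)
    if k.sum()>5: print(a+5,k.sum(),"z top p90",np.percentile(q[k,2],90),"l mid",(np.percentile(l[k],3)+np.percentile(l[k],97))/2)
E
python3 tilt.py s1 587 -110.7 187 0
```

```text
439 s range -40.98267452703226 39.76372688295635 l range -18.9937463115847 19.753354713752103 z range 170.98022749952463 205.5659437635819
-20 25 z top p90 203.51590929401624 l mid 2.547745308245065
-10 42 z top p90 202.35444836161253 l mid -0.01770496386865883
0 55 z top p90 202.74908431920593 l mid -0.9202991600347348
10 64 z top p90 202.5440272676963 l mid 0.027977650723363112
20 62 z top p90 202.0580967169584 l mid -2.871009545527982
30 87 z top p90 202.43632942747055 l mid -2.352556023445807
40 98 z top p90 199.71406898843205 l mid -1.92735203325332
```

```bash
python3 - <<'E'
from h import *
np.set_printoptions(precision=2,suppress=True)
for n,b in(("top",(4.7,-.5)),("scene",(.9,.3))):
    P=cloud(n,np.load(n+"0.npy")); p=cv2.imread(f"pics/{n}0.png")
    hsv=cv2.cvtColor(p,cv2.COLOR_BGR2HSV)
    m=(P[...,2]>38)&(P[...,2]<52)&(P[...,0]>380)&(P[...,0]<740)&(P[...,1]>170)&(P[...,1]<420)&(hsv[...,1]<60)&(hsv[...,2]>80)
    m=cv2.morphologyEx(m.astype(np.uint8),cv2.MORPH_OPEN,np.ones((2,2)))
    q=P[m>0][:,:2].astype(np.float32)
    r=cv2.minAreaRect(q); print(n,m.sum(),"rect",r[0],r[1],r[2])
    # edges at +-y: fit lines to support points
    best=None
    for a in np.radians(np.arange(8,20,.25)):
        l=q@np.array([-np.sin(a),np.cos(a)]); w=np.percentile(l,99)-np.percentile(l,1)
        if best is None or w<best[0]: best=(w,np.degrees(a),(np.percentile(l,99)+np.percentile(l,1))/2)
    print(" narrowest",best)
    # brass
    g=(hsv[...,0]>10)&(hsv[...,0]<35)&(hsv[...,1]>110)&(hsv[...,2]>60)&(P[...,2]>50)&(P[...,0]>480)&(P[...,0]<620)&(P[...,1]>240)&(P[...,1]<350)
    k=P[g]; print(" brass",g.sum(),k.mean(0)+[*b,0],k.min(0),k.max(0))
    a=np.radians(13.5);s=(k[:,:2]+b-[552,295.4])@[np.cos(a),np.sin(a)];l=(k[:,:2]+b-[552,295.4])@[-np.sin(a),np.cos(a)]
    hi=k[:,2]>78
    for sg in(-1,1):
        for lg in(-1,1):
            j=hi&(s*sg>0)&(l*lg>0); print("  leaf",sg,lg,j.sum(),"s",s[j].mean(),(s[j].min()+s[j].max())/2,"l",l[j].mean(),"z",k[j,2].max())
    # black strip
    t=(hsv[...,2]<45)&(P[...,2]>40)&(P[...,2]<60)&(P[...,0]>500)&(P[...,0]<600)&(abs(P[...,1]-295)<25)
    print(" strip",t.sum(),P[t].mean(0)+[*b,0])
E
python3 - <<'E'
import cv2
a=cv2.imread("pics/scene0.png")[130:190,405:485];cv2.imwrite("pics/clip0.png",cv2.resize(a,None,fx=8,fy=8,interpolation=cv2.INTER_CUBIC))
E
```

```text
top 2704 rect (447.1070556640625, 205.00965881347656) (521.7789306640625, 239.2054443359375) 40.507537841796875
 narrowest (np.float64(146.82301058252074), np.float64(13.0), np.float64(162.41324073495213))
 brass 169 [552.6  296.54  69.18] [512.98 265.11  50.5 ] [588.09 322.99  98.31]
  leaf -1 -1 17 s -27.86714676364244 -27.103463388539808 l -18.634610956127148 z 97.29049625354901
  leaf -1 1 18 s -26.267571252357353 -26.472649605417796 l 17.43029513809158 z 96.93854666896004
  leaf 1 -1 17 s 28.194181910285657 29.529154636542213 l -18.600174314337465 z 98.30583454044813
  leaf 1 1 15 s 29.563280213780658 29.33023968899206 l 16.56971993445916 z 96.21520634580816
 strip 150 [550.9  294.92  51.74]
scene 2433 rect (783.374267578125, -15.047943115234375) (288.4775085449219, 989.4279174804688) 36.61137008666992
 narrowest (np.float64(148.40075772256387), np.float64(13.0), np.float64(161.4935889484565))
 brass 231 [554.3  297.24  68.68] [512.28 268.32  50.39] [588.41 345.5   96.1 ]
  leaf -1 -1 12 s -26.154729068307244 -25.857334442888316 l -18.92740163300169 z 92.46754025678115
  leaf -1 1 21 s -26.996564386872674 -28.105987209667937 l 18.244866258678552 z 93.8787797674687
  leaf 1 -1 15 s 27.918725163811605 27.445914882361553 l -18.167953973552542 z 95.78700601772437
  leaf 1 1 26 s 27.725943805720913 27.7451384965076 l 17.713079081494453 z 96.0975550615749
 strip 97 [557.03 294.69  51.6 ]
```

View pics/clip0.png

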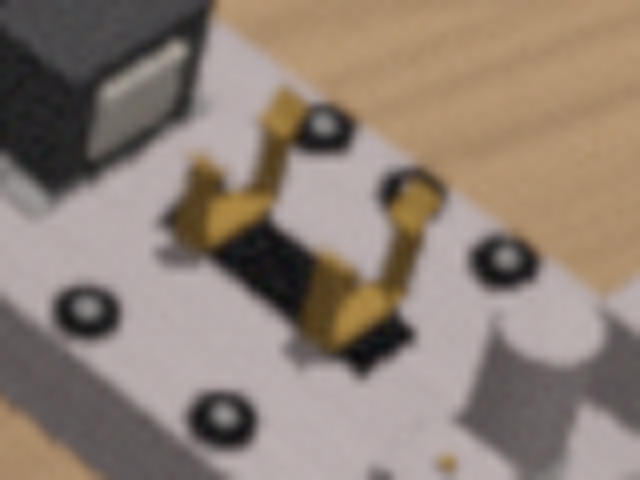

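```bash
python3 to.py 553.4 294.9 155 -1.9199 0 1.7977; python3 - <<'E'
from h import *
A=R.from_euler('xyz',[-1.9199,0,1.5708]);B=R.from_euler('xyz',[-1.9199,0,1.7977])
print((A.inv()*B).as_rotvec(), A.inv().apply([-34.3,405.6,-34])/10, B.inv().apply([-34.3,405.6,-34])/10)
print("world z down in tool", B.inv().apply([0,0,-1]))
E
```

```text
rotvec [-0.003 -0.213 -0.078] shift now-axes [40.562  2.017  4.358] target-axes [40.291  5.166 -4.275]
[ 5.56304101e-17 -2.13213320e-01 -7.76124349e-02] [40.5600126   2.02171089  4.38595065] [40.29196909  5.17280121 -4.27058012]
world z down in tool [0.         0.93967968 0.34205568]
```

Call:
move_arm --rows '[{"tx":2.0,"ty":-0.05,"tz":0.15,"rx":0,"ry":0,"rz":0,"grip":0},{"tx":3.7,"ty":-0.11,"tz":0.3,"rx":0,"ry":0,"rz":0,"grip":0},{"tx":3.9,"ty":-0.11,"tz":0.3,"rx":0,"ry":0,"rz":0,"grip":0},{"tx":3.9,"ty":-0.11,"tz":0.3,"rx":0,"ry":0,"rz":0,"grip":0},{"tx":3.9,"ty":-0.11,"tz":0.3,"rx":0,"ry":0,"rz":0,"grip":0},{"tx":3.9,"ty":-0.11,"tz":0.3,"rx":0,"ry":0,"rz":0,"grip":0},{"tx":3.9,"ty":-0.11,"tz":0.3,"rx":0,"ry":0,"rz":0,"grip":0},{"tx":3.9,"ty":-0.11,"tz":0.3,"rx":0,"ry":0,"rz":0,"grip":0},{"tx":3.9,"ty":-0.11,"tz":0.3,"rx":0,"ry":0,"rz":0,"grip":0},{"tx":3.9,"ty":-0.11,"tz":0.3,"rx":0,"ry":0,"rz":0,"grip":0}]'

```text
t: 33.93
eef_pos: [557.0, 260.7, 188.5]
tcp_rot: [-1.918, 0.002, 1.57]
ft_force: [1.0, -0.0, -2.0]
opening: 0.358
```

Call:
move_arm --rows '[{"tx":2.5,"ty":-0.1,"tz":0.2,"rx":0,"ry":0,"rz":0,"grip":0},{"tx":1.0,"ty":-0.1,"tz":0.2,"rx":0,"ry":0,"rz":0,"grip":0},{"tx":0,"ty":0,"tz":0,"rx":0,"ry":-0.107,"rz":-0.039,"grip":0},{"tx":0,"ty":0,"tz":0,"rx":0,"ry":-0.106,"rz":-0.039,"grip":0},{"tx":0,"ty":0,"tz":0,"rx":0,"ry":0,"rz":0,"grip":0},{"tx":0,"ty":0,"tz":0,"rx":0,"ry":0,"rz":0,"grip":0},{"tx":0,"ty":0,"tz":0,"rx":0,"ry":0,"rz":0,"grip":0}]'

```text
t: 34.52
eef_pos: [552.7, 293.0, 188.9]
tcp_rot: [-1.917, -0.001, 1.787]
ft_force: [-0.9, 0.2, -0.8]
opening: 0.354
```

```bash
python3 to.py 553.4 294.9 150 -1.9199 0 1.7977;python3 -c "
from h import *
s=env.state();print(s['joints'])"
```

```text
rotvec [-0.003 -0.011 -0.003] shift now-axes [0.169 3.696 1.214] target-axes [0.171 3.693 1.223]
[ 0.40786388  0.44754861  1.82758482 -0.12702238  0.52931598 -1.27985018]
```

Call:
move_arm --rows '[{"tx":0.17,"ty":1.5,"tz":0.5,"rx":-0.003,"ry":-0.011,"rz":-0.003,"grip":0},{"tx":0,"ty":1.5,"tz":0.5,"rx":0,"ry":0,"rz":0,"grip":0},{"tx":0,"ty":0.7,"tz":0.22,"rx":0,"ry":0,"rz":0,"grip":0},{"tx":0,"ty":0,"tz":0,"rx":0,"ry":0,"rz":0,"grip":0},{"tx":0,"ty":0,"tz":0,"rx":0,"ry":0,"rz":0,"grip":0}]'

```text
t: 34.93
eef_pos: [553.2, 295.3, 149.9]
tcp_rot: [-1.92, 0.0, 1.802]
ft_force: [0.8, 0.2, -0.4]
opening: 0.355
```

```bash
python3 look.py u1 553 295 110 36; python3 to.py 553.4 294.9 150 -1.9199 0 1.7977; python3 tilt.py u1 553.2 294.9 147 .227
```

```text
scene crop origin 409 112 scale 5.416666666666667
top crop origin 161 167 scale 5.416666666666667
35.03 [553.5 295.5 150.7] [-1.922  0.     1.803] [-0.6  0.2 -0.9] 0.35961506991664866
rotvec [0.002 0.005 0.002] shift now-axes [-0.056  0.062  0.043] target-axes [-0.056  0.062  0.042]
221 s range -23.56771927374997 38.29331521303561 l range -19.13164447905629 19.34041883172512 z range 130.4912712311127 166.63236484748745
-10 9 z top p90 162.85569699931895 l mid 6.671713308861033
0 24 z top p90 163.49768254059882 l mid 1.3833923096099205
10 45 z top p90 163.56234185862073 l mid -0.6602160742942438
20 40 z top p90 162.95367266989967 l mid -5.583403133605534
30 51 z top p90 162.46641324171458 l mid -4.4993006451149995
40 51 z top p90 160.90177305903273 l mid -2.376695423812915
```

View pics/u1.png

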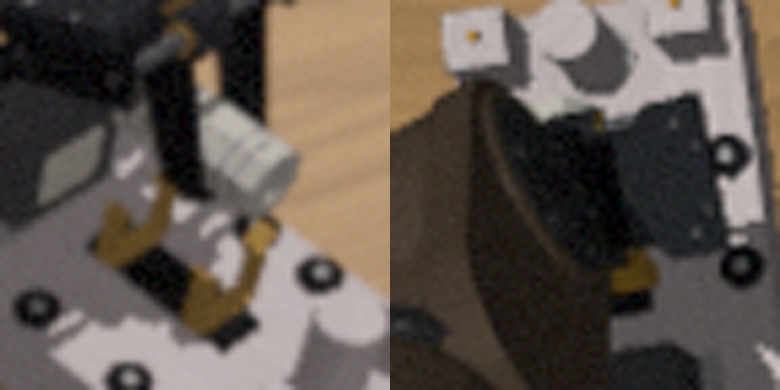

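```bash
python3 - <<'E'
from h import *
np.set_printoptions(precision=2,suppress=True)
P=cloud("scene",np.load("scene_u1.npy")); p=cv2.imread("pics/scene_u1_full.png").astype(int)
a=.227+.003; ax=np.array([np.cos(a),np.sin(a)]);n=np.array([-ax[1],ax[0]])
d=P[...,:2]+[.9,.3]-[553,294.9]; s=d@ax;l=d@n; z=P[...,2]
m=(abs(s)<50)&(abs(l)<24)&(z>125)&(z<170)&((p.max(2)-p.min(2))<30)&(p.min(2)>70)
lab=np.where(m)
for v in range(lab[0].min(),lab[0].max()+1):
    k=m[v]; print(v,np.where(k)[0].min(),np.where(k)[0].max(),"s",s[v][k].round(0).astype(int).tolist()[-14:],"l",l[v][k].round(0).astype(int).tolist()[-14:])
f=m&(s>36.5); print(f.sum(),"face l",l[f].min(),l[f].max(),l[f].mean(),"z",z[f].min(),z[f].max(),z[f].mean(),"s",np.median(s[f]))
E
```

```text
128 445 445 s [-15] l [4]
129 445 447 s [-15, -11, -12] l [4, 2, 7]
130 445 450 s [-11, -9, -9, -8, -11, -9] l [-1, 1, 4, 7, 16, 17]
131 435 452 s [-29, -5, -6, -4, -3, -3, -4, -2] l [-14, -5, 0, 2, 5, 9, 16, 16]
132 434 453 s [-30, -26, -5, -4, -2, 1, 1, 3, -1, 4] l [-17, -19, -4, 0, 0, 0, 4, 4, 16, 12]
133 430 454 s [-35, -35, -31, -27, -26, -2, 0, 2, 1, 4, 5, 7, 5, 3] l [-20, -17, -19, -20, -17, -7, -6, -5, 0, 1, 3, 4, 12, 19]
134 430 456 s [-31, -27, -23, 2, 2, 3, 7, 7, 10, 10, 10, 13, 8, 12] l [-18, -19, -21, -12, -7, -6, -7, -3, -4, 1, 4, 4, 16, 14]
135 431 457 s [-26, -24, 4, 3, 6, 8, 8, 13, 13, 14, 15, 17, 13, 12] l [-20, -18, -14, -9, -9, -7, -4, -7, -2, -1, 2, 4, 15, 19]
136 432 457 s [-24, -22, 2, 5, 7, 9, 10, 12, 13, 16, 17, 18, 19, 21] l [-17, -16, -10, -11, -10, -8, -6, -5, -3, -2, 0, 2, 5, 7]
137 434 458 s [-19, 5, 7, 8, 12, 14, 15, 17, 18, 20, 19, 22, 25, 25] l [-19, -14, -13, -10, -12, -11, -9, -7, -4, -4, 2, 1, 2, 5]
138 435 460 s [8, 10, 14, 14, 16, 19, 20, 21, 22, 26, 26, 29, 28, 29] l [-14, -12, -14, -9, -9, -9, -7, -3, -2, -3, 1, 1, 6, 9]
139 446 461 s [11, 15, 
[... 997 characters left out ...]
7, -18, -17, -16, -17, -18, -15, -8, 7, 7, 5, 11]
147 449 461 s [24, 26, 28, 30, 32, 37, 38, 38, 32, 34, 36, 38, 38] l [-19, -19, -18, -16, -15, -19, -17, -12, 2, 3, 4, 5, 9]
148 449 460 s [23, 27, 29, 32, 35, 38, 37, 39, 36, 34, 37, 38] l [-18, -19, -18, -18, -19, -20, -14, -13, -4, 4, 3, 6]
149 451 459 s [29, 32, 34, 38, 38, 38, 38, 37, 39] l [-17, -18, -17, -19, -14, -10, -7, 0, 1]
150 452 458 s [32, 35, 39, 37, 37, 38, 38] l [-16, -17, -19, -12, -8, -4, 1]
151 453 457 s [36, 38, 38, 39, 39] l [-17, -16, -11, -10, -5]
152 455 455 s [37] l [-10]
56 face l -20.454976162224284 15.010612744829578 -4.488290362083483 z 130.17636356574963 165.43347484962635 147.7816504489243 s 37.898014034342076
```

Call:
move_arm --rows '[{"tx":0.15,"ty":1.05,"tz":0.2,"rx":0,"ry":0,"rz":0,"grip":0},{"tx":0,"ty":1.4,"tz":0.51,"rx":0,"ry":0,"rz":0,"grip":0},{"tx":0,"ty":1.2,"tz":0.44,"rx":0,"ry":0,"rz":0,"grip":0},{"tx":0,"ty":0.6,"tz":0.22,"rx":0,"ry":0,"rz":0,"grip":0},{"tx":0,"ty":0,"tz":0,"rx":0,"ry":0,"rz":0,"grip":0},{"tx":0,"ty":0,"tz":0,"rx":0,"ry":0,"rz":0,"grip":0}]'

```text
t: 35.53
eef_pos: [554.5, 297.3, 105.3]
tcp_rot: [-1.92, 0.0, 1.804]
ft_force: [0.5, 0.2, -2.6]
opening: 0.358
```

```bash
python3 look.py v1 553 295 90 30; python3 -c "
import cv2
a=cv2.imread('pics/scene_v1_full.png')[125:190,410:490];cv2.imwrite('pics/v1b.png',cv2.resize(a,None,fx=9,fy=9,interpolation=cv2.INTER_CUBIC))"
```

```text
scene crop origin 414 124 scale 6.5
top crop origin 169 175 scale 6.5
35.63 [554.7 297.3 105.9] [-1.922  0.     1.804] [-0.9  0.5 -2.2] 0.35925640876786674
```

View pics/v1b.png

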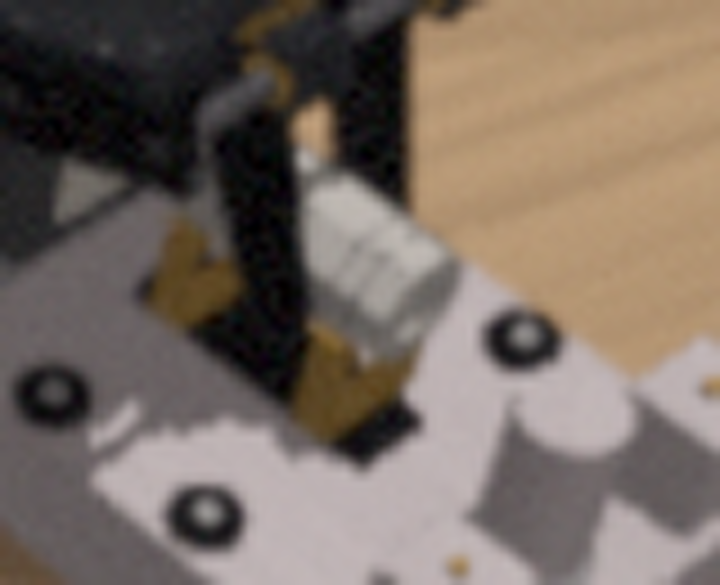

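Call:
move_arm --rows '[{"tx":0,"ty":0.3,"tz":0.11,"rx":0,"ry":0,"rz":0,"grip":0},{"tx":0,"ty":0.28,"tz":0.1,"rx":0,"ry":0,"rz":0,"grip":0},{"tx":0,"ty":0.19,"tz":0.07,"rx":0,"ry":0,"rz":0,"grip":0}]'

```text
t: 35.88
eef_pos: [555.3, 297.6, 98.3]
tcp_rot: [-1.924, -0.0, 1.804]
ft_force: [-0.4, 0.9, 10.4]
opening: 0.359
```

Call:
move_arm --rows '[{"tx":0,"ty":0.19,"tz":0.07,"rx":0,"ry":0,"rz":0,"grip":0},{"tx":0,"ty":0.19,"tz":0.07,"rx":0,"ry":0,"rz":0,"grip":0}]'

```text
t: 36.05
eef_pos: [555.4, 297.7, 94.6]
tcp_rot: [-1.925, -0.001, 1.804]
ft_force: [-0.8, 0.8, 8.2]
opening: 0.359
```

Call:
move_arm --rows '[{"tx":0,"ty":0.28,"tz":0.11,"rx":0,"ry":0,"rz":0,"grip":0},{"tx":0,"ty":0.28,"tz":0.11,"rx":0,"ry":0,"rz":0,"grip":0}]'

```text
t: 36.22
eef_pos: [555.0, 297.6, 88.0]
tcp_rot: [-1.924, -0.0, 1.804]
ft_force: [0.2, -0.4, 5.3]
opening: 0.357
```

Call:
move_arm --rows '[{"tx":0,"ty":0.28,"tz":0.11,"rx":0,"ry":0,"rz":0,"grip":0},{"tx":0,"ty":0.19,"tz":0.07,"rx":0,"ry":0,"rz":0,"grip":0}]'

```text
t: 36.38
eef_pos: [554.4, 297.3, 82.1]
tcp_rot: [-1.922, -0.0, 1.804]
ft_force: [0.8, 1.3, 4.4]
opening: 0.357
```

Call:
move_arm --rows '[{"tx":0,"ty":0.19,"tz":0.07,"rx":0,"ry":0,"rz":0,"grip":0},{"tx":0,"ty":0.19,"tz":0.07,"rx":0,"ry":0,"rz":0,"grip":0},{"tx":0,"ty":0.09,"tz":0.03,"rx":0,"ry":0,"rz":0,"grip":0}]'

```text
t: 36.63
eef_pos: [553.7, 297.1, 76.3]
tcp_rot: [-1.919, 0.0, 1.804]
ft_force: [-5.4, 1.1, 11.6]
opening: 0.36
```

Call:
move_arm --rows '[{"tx":0,"ty":0.09,"tz":0.03,"rx":0,"ry":0,"rz":0,"grip":0},{"tx":0,"ty":0,"tz":0,"rx":0,"ry":0,"rz":0,"grip":0}]'

```text
t: 36.8
eef_pos: [553.7, 297.1, 76.3]
tcp_rot: [-1.92, 0.0, 1.804]
ft_force: [-5.2, 1.2, 8.9]
opening: 0.355
```

Call:
move_arm --rows '[{"tx":0,"ty":0.09,"tz":0.03,"rx":0,"ry":0,"rz":0,"grip":0},{"tx":0,"ty":0.05,"tz":0.02,"rx":0,"ry":0,"rz":0,"grip":0},{"tx":0,"ty":0,"tz":0,"rx":0,"ry":0,"rz":0,"grip":0}]'

```text
t: 37.05
eef_pos: [553.8, 297.4, 75.9]
tcp_rot: [-1.922, 0.0, 1.805]
ft_force: [-10.8, 1.1, 21.4]
opening: 0.358
```

```bash
python3 look.py w1 553 295 80 30; python3 -c "
import cv2
a=cv2.imread('pics/scene_w1_full.png')[125:190,410:490];cv2.imwrite('pics/w1b.png',cv2.resize(a,None,fx=9,fy=9,interpolation=cv2.INTER_CUBIC))"; python3 tilt.py w1 553.5 296 72 .23
```

```text
scene crop origin 413 126 scale 6.5
top crop origin 170 176 scale 6.5
37.15 [553.8 297.4  75.9] [-1.922  0.     1.805] [-11.7   1.3  21.3] 0.3564371233252825
201 s range -47.951727972121304 47.75672599881653 l range -19.730191403878663 18.381310837123937 z range 47.1136016078234 93.05475454345742
-10 11 z top p90 89.68202609673244 l mid 9.195146780904244
0 26 z top p90 89.5766967224248 l mid 2.1465605874937657
10 39 z top p90 89.23440167922236 l mid 0.2933984994609329
20 27 z top p90 89.84391857860923 l mid 0.3267360164773194
30 44 z top p90 88.95675253592316 l mid -0.5287160969970754
40 50 z top p90 87.23977631635093 l mid -0.5009903862265661
```

View pics/w1b.png

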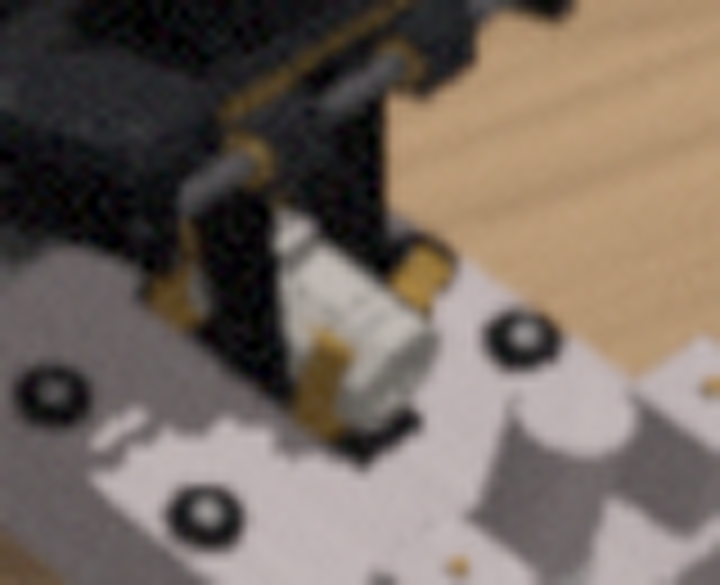

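Call:
move_arm --rows '[{"tx":0,"ty":-0.13,"tz":-0.05,"rx":0,"ry":0,"rz":0,"grip":0},{"tx":0,"ty":0,"tz":0,"rx":0,"ry":0,"rz":0,"grip":45},{"tx":0,"ty":0,"tz":0,"rx":0,"ry":0,"rz":0,"grip":52},{"tx":0,"ty":0,"tz":0,"rx":0,"ry":0,"rz":0,"grip":52},{"tx":0,"ty":-1.0,"tz":0,"rx":0,"ry":0,"rz":0,"grip":52},{"tx":0,"ty":-2.0,"tz":0,"rx":0,"ry":0,"rz":0,"grip":52},{"tx":0,"ty":-3.5,"tz":0,"rx":0,"ry":0,"rz":0,"grip":52},{"tx":0,"ty":-3.5,"tz":0,"rx":0,"ry":0,"rz":0,"grip":52},{"tx":0,"ty":-3.0,"tz":0,"rx":0,"ry":0,"rz":0,"grip":52}]'

```text
t: 37.9
eef_pos: [509.9, 286.6, 200.2]
tcp_rot: [-1.921, -0.0, 1.804]
ft_force: [-0.0, -0.1, 0.4]
opening: 0.517
```

```bash
python3 look.py x1 553 295 80 30; python3 -c "
import cv2
a=cv2.imread('pics/scene_x1_full.png')[125:190,410:490];cv2.imwrite('pics/x1b.png',cv2.resize(a,None,fx=9,fy=9,interpolation=cv2.INTER_CUBIC))"; python3 tilt.py x1 553.5 296 72 .23
```

```text
scene crop origin 413 126 scale 6.5
top crop origin 170 176 scale 6.5
38.0 [510.8 287.2 203.1] [-1.927e+00 -1.000e-03  1.804e+00] [0.4 0.  0.7] 0.5222308324694839
325 s range -44.00111998047963 45.96257541777568 l range -19.689271879543114 18.4149623359129 z range 47.118466024822396 92.4563501088345
-40 24 z top p90 89.76347375675608 l mid -5.0354899474093715
-30 21 z top p90 88.99607134738847 l mid 2.1994898995415735
-20 41 z top p90 88.88532199503709 l mid -4.719436140688446
-10 38 z top p90 89.9948675140636 l mid -5.320445164726939
0 41 z top p90 89.78368911835219 l mid -5.586108796570601
10 41 z top p90 89.92279991572616 l mid -4.712047722948228
20 26 z top p90 89.5845688744538 l mid 1.4900476343515185
30 42 z top p90 89.84294001552894 l mid -1.9307674073516283
40 50 z top p90 87.52112611813001 l mid -0.951510610671213
```

View pics/x1b.png

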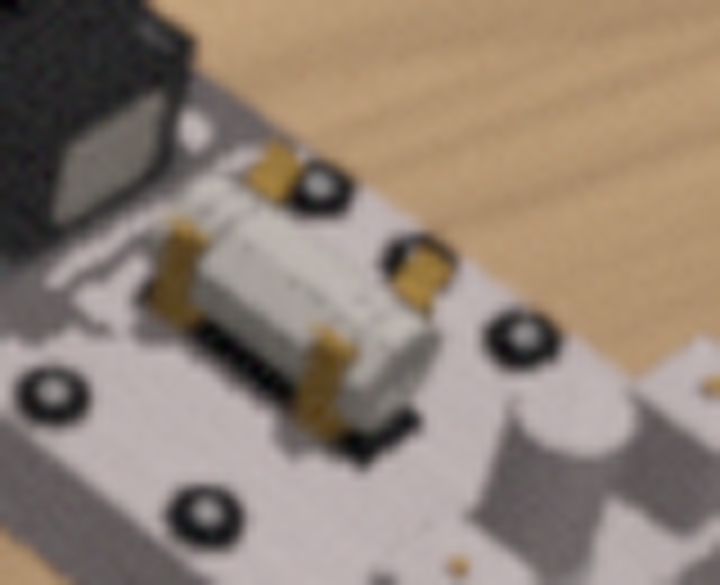

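The former lies level in both clips: its top is at z≈89.5 along the whole length (expected 89), with the lips closed over it. Now a full check of both views before handing in.

```bash
python3 look.py y1 430 -240 60 60; python3 - <<'E'
from h import *
np.set_printoptions(precision=1,suppress=True)
def c(P,lo,hi,x,y,r):
    z=P[...,2]; m=(z>lo)&(z<hi)&(np.hypot(P[...,0]-x,P[...,1]-y)<r); q=P[m]; return m.sum(),(q.min(0)+q.max(0))[:2]/2,np.median(q[:,2])
A=cloud("scene",np.load("scene0.npy"));B=cloud("scene",np.load("scene_y1.npy"))
for n,a in dict(valve=(25,75,656,85,30),reel=(25,45,778,2,45),meter=(22,40,548,-434,45),screw=(12,35,440,60,60),gauge_top=(112,135,424,-124,25),collar_gauge=(62,76,424,-124,25),y1=(100,135,338,-158,25),y2=(100,135,436,-211,25)).items():
    print(n,*c(A,*a),"|",*c(B,*a))
E
```

```text
scene crop origin 168 138 scale 3.25
top crop origin 333 201 scale 3.25
38.1 [510.7 286.8 199.1] [-1.922 -0.     1.804] [-0.5 -0.4 -0.4] 0.5182840468406633
valve 195 [656.6  85.6] 52.77967864557013 | 197 [655.9  85.8] 52.13875537174147
reel 394 [778.3   2.2] 32.40186380528462 | 394 [778.3   1.8] 32.241482929131735
meter 583 [ 548.2 -433.6] 29.737412806108637 | 578 [ 548.2 -434.1] 29.998806016489027
screw 189 [416.1  58. ] 22.590583207818668 | 195 [415.   59.7] 22.484920164538835
gauge_top 84 [ 423.1 -123.7] 122.42845777295736 | 87 [ 424.5 -123.6] 122.65138508370467
collar_gauge 166 [ 424.4 -124. ] 64.78745427605747 | 165 [ 424.8 -124.2] 65.30127714070329
y1 94 [ 338.  -158.5] 115.72791189317968 | 97 [ 339.1 -158.4] 114.97992460522835
y2 108 [ 434.1 -211.2] 115.3102761065237 | 109 [ 435.  -210.9] 116.00543348703684
```

View pics/scene_y1_full.png

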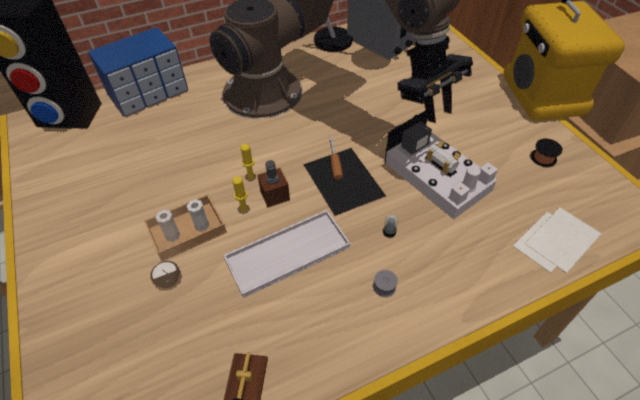

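View pics/y1.png

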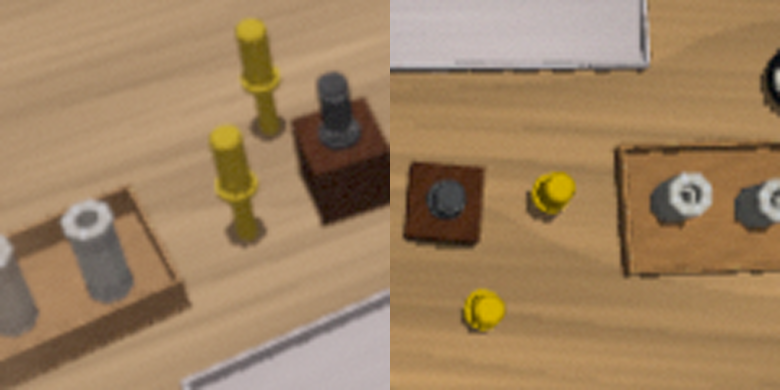

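Everything is in place: the gauge in its stand (272,178), rejects in the box (167,226) and (198,215), the sound former in the clips (443,158), and the other items unmoved. The gripper is clear of everything, so I'm handing in.

```bash
python3 -c "
from cell import env
print(env.job_done())"
```

```text
the job is handed in; nothing more can be done
None
```

I handed the job in at about 38 s of the 72 s allowed. The sound former was the one nearest +y in the tray. The gauge entered it freely and stopped at its shoulder, at the expected height with only a few newtons. I did not try the gauge in the other two, since only one former is sound.

**Last checks:**
- **Gauge:** it stands upright in its stand, with its collar on the top face.
- **Rejects:** both bad formers stand inside the reject box.
- **Sound former:** it lies level in both clips, with its top at z≈89.5 mm against 89 expected. The press met a hard stop at about 21 N.
- **Other items:** the valve, reel, meter, screwdriver and both yellow look-alikes measure within 2 mm of where they started.

**What went wrong or disagreed:**
- **First tilt failed:** my first attempt to tip the gripper for the sideways grip ran into wrist joint limits, without touching anything. I stood the sound former back in the tray and gripped it from the far side instead.
- **Force spike:** setting it down there gave a brief reading of about 47 N at the wrist, with the former's base pressing on the tray.
- **Camera offset:** the two cameras disagreed by about 4 mm in x, which I corrected from the gauge's seating. Near the clips the scene camera put the former about 2 mm to one side, so I shifted it partway. The former may therefore sit about 2 mm off centre along the clips.

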